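# Change over and clamp the tube shaker

## Robot

A 6-joint arm with a two-finger parallel gripper is mounted at the origin on the work surface. World frame = base frame: x ahead of the robot, y to its left, z up, the work surface at z = 0. Lengths are in m, angles in rad, forces in N, time in s.
With the tool pointing down it reaches from about 0.425 to 0.95 m from the base axis. Payload 3.5 kg.
Tool frame: the origin (TCP) lies on the centre line of the jaws, within the pads' length; the fingertips stand 8 mm ahead of it and the grasp point (between the pads) lies 11 mm behind it; z points along the fingers, y is the line along which they close (so a half turn about z gives the same grasp; the last joint's range is limited). The gripper opens to 85 mm and grips with 20 to 120 N. Pads are 22 mm wide; open, the fingers measure 114 mm over their backs; the gripper's body (76 mm by 85 mm) begins 54 mm behind the grasp point. The pads swing forward as they close: fully open they stand 13 mm farther back than shut.
Start: joints at [1.166, 0.286, 1.577, -0, 1.279, -0.15], TCP at [0.17, 0.653, 0.239] pointing down, gripper open.
Joint ranges: [-2.77, 2.77], [-0.9, 2.22], [0.21, 2.48], [-1.53, 4.67], [0.24, 2.81], [-2.84, 2.84]. Speed limits (rad/s): [2.79, 2.79, 3.14, 3.14, 3.14, 3.14].

## Interface

Orientations are given as a unit quaternion [x, y, z, w].
In Python, from plant import ctrl gives the robot as it stands. The module is installed in compiled form; this text tells all that it offers.
- The arm moves only by the tool send_rows, never from a script. Its argument "steps" is a list of rows, each a list of 5 numbers: the shift along the tool's x, y, z in m, then the turn about the tool's z in degrees, then the opening, from -1 (shut) to 1 (fully open). A call has 1 to 12 rows; each row is the pose to reach, as a shift and turn from the pose commanded when the call began, along the tool's axes at that moment; what a row does not reach only later rows make up. A row lasts 1/10 s, in which the tool goes at most 50 mm and 8.59 degrees, less where a joint would pass 70% of its speed; a pose out of reach is approached as far as the arm can. A call with a gripper value outside its range is refused whole. The fingers move at their own pace and stop on an object; "squeeze" is the grip in N (left out, the last holds). Time passes only in rows, so rows that repeat a pose let the fingers close. It gives the time, the measured TCP pose, the force, the opening and the grip force at its end, in the units of the state.
- ctrl.get_state(): the state, without advancing time (a new reading comes with each control period).
- ctrl.read_camera(name): name is "scene" or "top"; returns the picture (480x640x3 uint8, red, green, blue); there is no depth.
- ctrl.calibration(name): a dict with "intrinsics" (3x3 intrinsics, pixels), "k1" (the pictures are not rectified: a ray, as slopes to the right and down, at radius r is drawn at 1 + k1 r^2 times it, then the intrinsics apply), "extrinsics" (4x4, takes a point from world to camera coordinates). Camera axes: x right, y up, looking along -z (the intrinsics and any distortion apply to the point x, -y, -z); pixel columns grow to the right and rows downward; lengths in m; the calibration is good to about 2 mm. A picture is of the moment at which its call begins. calibration takes no time and is no camera call.
- ctrl.sign_off(): hands the job in; it is judged then, once.
The state is a dict: "time": time; "qpos": joint angles; "dq": joint speeds; "joint_efforts": joint torques, N m; "eef_pos": TCP position; "tcp_rot": TCP orientation; "contact_force": force on the tool from outside, world axes, zero at the start; "wrist_torque": the same for the moment, N m; "opening": opening from 0.0 (shut) to 1.0 (fully open); "finger_force": force on a finger pad.
Only numpy, scipy, OpenCV 4.12 (cv2) and the standard library are available. Lean on these libraries where they do the work, as an engineer would, in place of code of your own. Each camera call takes 0.05 s, during which the arm holds its last target. There are 200 camera calls.

## Task

Change over the tube shaker: stand its finished blue-capped tubes back in the white rack, and load every orange-capped sample from the rack into the shaker, fully home, one to a hole. Then shut the cover and screw its black clamp knob down clockwise until the knob's torque limiter slips, stopping as soon as it does (no more than an eighth of a turn past), and last press the green start button. Do not tip any tube over or disturb the other things on the bench.

Things in the scene. Friction and masses are not known exactly. Their poses are not given: they have to be found in the camera images.
- sample1_mid (a point): A sample: round-bottomed glass test tube 23 mm in diameter with a ribbed ORANGE screw cap 26 mm in diameter; 112 mm long over all, the cap being its top 24 mm; about 45 g. This point is half-way up on its axis, 56 mm above its bottom (the cap's middle lies 44 mm higher); z runs up the tube. In the rack its top 54 mm stand clear above the rack's top. At the start it stands in the rack. Three or four samples are present; an absent one reads None.
- sample2_mid (a point): A sample: orange-capped tube like sample1_mid, of which see. At the start it stands in the rack. Three or four samples are present; an absent one reads None.
- sample3_mid (a point): A sample: orange-capped tube like sample1_mid, of which see. At the start it stands in the rack. Three or four samples are present; an absent one reads None.
- sample4_mid (a point): A sample: orange-capped tube like sample1_mid, of which see. At the start it stands in the rack. Three or four samples are present; an absent one reads None.
- finished1_mid (a point): A finished tube: just like a sample (see sample1_mid), with a BLUE cap. It stands in the rack already and can stay there.
- finished2_mid (a point): A finished tube: just like a sample (see sample1_mid), with a BLUE cap. At the start it stands fully home in a hole of the shaker. One or two of finished2 to finished4 are present; an absent one reads None.
- finished3_mid (a point): A finished tube: just like a sample (see sample1_mid), with a BLUE cap. At the start it stands fully home in a hole of the shaker. One or two of finished2 to finished4 are present; an absent one reads None.
- finished4_mid (a point): A finished tube: just like a sample (see sample1_mid), with a BLUE cap. At the start it stands fully home in a hole of the shaker. One or two of finished2 to finished4 are present; an absent one reads None.
- rack: Loose white plastic test-tube rack on the grey tray, 112 mm (its x) by 170 mm (its y), 64 mm high, 0.4 kg; six 27 mm holes in two rows of three, 53 mm apart both ways, centres at x = -26.5 and +26.5 mm, y = -53, 0 and +53 mm. Tubes stand on its floor, 6 mm above its underside. Origin: centre of the underside, z up.
- shaker: White bench tube shaker, fixed to the bench. Origin: centre of its underside; its front (console side) faces -x, z up. Front console at x -155 to -100 mm, 105 mm high; behind it an aluminium tube block at x -45 to +25 mm, y -108 to +108 mm, top 100 mm high, with four holes in a row along y; a clamp post 28 by 34 mm and 158 mm high stands at x = -77, y = 0; two hinge posts 164 mm high at x = 87, y = -85 and 85 mm.
- cover (a joint): Angle of the shaker's hinged cover, rad: 0 is shut (level over the tubes, its underside 160 mm above the bench), about 1.7 to 1.9 is standing open at the start. A stiff friction hinge (about 0.36 N m): it stays where it is left, and is pushed shut from behind or pressed down with a few newtons near its free edge. Shut, it clears fully home tubes by 3 mm, and cannot shut on one that is not home.
- cover_hinge (a point): A point on the cover's hinge line, at its middle; the hinge runs along the shaker's y at x = 85 mm, 160 mm above the bench. x of this frame points from the free edge to the hinge, z out of the cover's outer face. The cover is a plate 8 mm thick, from z = 0 (inner face) to 8 mm (outer face), 180 mm from hinge to free edge, 210 mm wide, clear in the middle with a grey frame.
- clamp_screw (a joint): Rotation of the captive clamp screw in the cover (with its steel collar, red mark), rad: grows clockwise seen from above; starts somewhere from 0 to 1.4 and stops dead, tight, at 3.8. It runs at about 0.05 N m and sinks 8 mm a turn.
- clamp_knob (a joint): How far the black knob has slipped round on the clamp screw, rad: 0 at the start (the knob's white line is over the collar's red mark). The knob drives the screw through a torque limiter: it slips clockwise at 0.35 N m, that is, only when the screw is tight, and this value then grows. It drives positively the other way (turning back loosens the screw).
- knob_grip (a point): Point on the axis of the clamp knob at the height to grip it, 8 mm below its top. Fluted black knob 38 mm in diameter and 31 mm high with a white line across its top from the middle to the rim, standing on a steel collar 47 mm in diameter (3 mm thick) on the cover's outer face, 162 mm from the hinge, mid-width. When the cover is shut its axis is upright and this point is 196 to 201 mm above the bench; this frame turns with the knob, z along its axis away from the cover.
- start_top (a point): Top centre of the green push button, 28 mm in diameter, on top of the shaker's front console at its right-hand end, 127 mm above the bench, on a black collar 12 mm high. It is pressed straight down.
- start (a joint): Travel of the start button, m: 0 up, 0.006 fully down, which takes about 5 N; it springs back.
- slot1 (a point): Centre of the mouth of the first (at the shaker's right-hand, -y, end) of the four holes in the shaker's aluminium block, 100 mm above the bench; the other two lie between, all in a line, 50 mm apart. The holes are 27 mm wide, 55 mm deep, flat-bottomed. A tube that is fully home stands 57 mm above the block (its mid point 1 mm above the mouth).
- slot4 (a point): Centre of the mouth of the last (at its left-hand, +y, end) of the four holes in the shaker's aluminium block, 100 mm above the bench; the other two lie between, all in a line, 50 mm apart. The holes are 27 mm wide, 55 mm deep, flat-bottomed. A tube that is fully home stands 57 mm above the block (its mid point 1 mm above the mouth).
- spoon: Bystander, not part of the job: red plastic measuring spoon, 115 mm long, 6 mm high, lying near the far rim of the tray. Origin: centre of its underside.
- dropper: Bystander, not part of the job: glass dropper with a black bulb, 150 mm long, 12 mm high, lying on the tray beyond the rack. Origin: centre of its underside.
- wash_bottle: Bystander, not part of the job: white wash bottle with a bent spout, 72 mm in diameter, 210 mm high, to the right of the shaker. Origin: centre of its underside.
- petri_dish: Bystander, not part of the job: closed petri dish, 92 mm in diameter, 17 mm high, to the right of the shaker. Origin: centre of its underside.
- amber_jar: Bystander, not part of the job: amber stoppered jar, 66 mm in diameter, 94 mm high, at the back of the bench. Origin: centre of its underside.
There are look-alikes about, which are no part of the job. Leave any pink look-alike of the rack alone.

How it is judged:
On the way, in this order (a step that is already met when the one before it is completed fails the run):
1. every sample stands fully home in the shaker and every finished tube in the rack (z of sample1_mid in the frame of shaker between 0.094 and 0.107 m and x of sample1_mid in the frame of shaker between -0.03 and 0.01 m and y of sample1_mid in the frame of shaker between -0.095 and 0.095 m and angle between each of sample1_mid, sample2_mid, sample3_mid, sample4_mid's own z axis and vertical below 0.12 rad and z of sample2_mid in the frame of shaker between 0.094 and 0.107 m and x of sample2_mid in the frame of shaker between -0.03 and 0.01 m and y of sample2_mid in the frame of shaker between -0.095 and 0.095 m and z of sample3_mid in the frame of shaker between 0.094 and 0.107 m and x of sample3_mid in the frame of shaker between -0.03 and 0.01 m and y of sample3_mid in the frame of shaker between -0.095 and 0.095 m and z of sample4_mid in the frame of shaker between 0.094 and 0.107 m and x of sample4_mid in the frame of shaker between -0.03 and 0.01 m and y of sample4_mid in the frame of shaker between -0.095 and 0.095 m and z of finished1_mid in the frame of rack between 0.05 and 0.072 m and x of finished1_mid in the frame of rack between -0.05 and 0.05 m and y of finished1_mid in the frame of rack between -0.08 and 0.08 m and angle between each of finished1_mid, finished2_mid, finished3_mid, finished4_mid's own z axis and vertical below 0.2 rad and z of finished2_mid in the frame of rack between 0.05 and 0.072 m and x of finished2_mid in the frame of rack between -0.05 and 0.05 m and y of finished2_mid in the frame of rack between -0.08 and 0.08 m and z of finished3_mid in the frame of rack between 0.05 and 0.072 m and x of finished3_mid in the frame of rack between -0.05 and 0.05 m and y of finished3_mid in the frame of rack between -0.08 and 0.08 m and z of finished4_mid in the frame of rack between 0.05 and 0.072 m and x of finished4_mid in the frame of rack between -0.05 and 0.05 m and y of finished4_mid in the frame of rack between -0.08 and 0.08 m), for 0.2 s.
2. the cover is shut over the samples (all of step 1 and value of joint cover below 0.05 rad), for 0.2 s.
3. the clamp screw is tight and the knob has slipped (value of joint cover below 0.05 rad and value of joint clamp_screw above 3.7 rad and value of joint clamp_knob above 0.12 rad), for 0.1 s.
4. the start button is pressed down (all of step 3 and value of joint start above 0.004 m), for 0.05 s.
At the end, for the whole second after the job is handed in: Every sample present is home (within 5 mm of full depth) and upright in the shaker; cover shut (within 0.05 rad); clamp screw above 3.7 rad; knob slipped by 0.12 to 1.0 rad; button up again; every finished tube standing in the rack (all of step 1 and all of step 3 and value of joint clamp_knob below 1 rad and value of joint start below 0.002 m); the robot touches nothing.
It fails at once if the knob is cranked on long after it slips (more than 1.0 rad past) (value of joint clamp_knob above 1 rad).
It fails at once if a tube is tipped over (angle between any of sample1_mid, sample2_mid, sample3_mid, sample4_mid, finished1_mid, finished2_mid, finished3_mid, finished4_mid's own z axis and vertical above 0.7 rad).
It fails at once if one of the other things on the bench is disturbed (moved by more than 4 cm) (distance of any of spoon, dropper, wash_bottle, petri_dish, amber_jar from where it was at the start of the episode above 0.04 m).
Of sample1, sample2, sample3, sample4 only 3 to 4 are there at a start; the rules pass over those that are not, and their reading is None.
Of finished2, finished3, finished4 only 1 to 2 are there at a start; the rules pass over those that are not, and their reading is None.
At some moment in a run one of rack may be knocked a few centimetres aside while the robot is not near it.
It also fails if it takes over 210 s, if anything falls off the work surface, if the arm or the gripper's body presses on something with over 40 N, if the wrist force passes 120 N, or if a joint passes its speed limit or range.

## Working session

There is one attempt and no reset: what is moved stays moved. The work goes in short steps, Python scripts to look and compute and a tool call to move; the robot and the scene stay as the last step left them, time stands still between calls to the robot, and variables do not carry over. Pictures are saved under pics/ and viewed, at most 14 in all, crops included, and the job is handed in when it is done.

Besides the shell and the picture viewer there is one more tool, called as name(argument=value, ...), one argument or row to a line, values as JSON. send_rows: Moves the arm, as the interface text tells. Its arguments: {"type":"object","properties":{"steps":{"type":"array","items":{"type":"array","items":{"type":"number"}}},"squeeze":{"type":"number"}},"required":["steps"]}

```bash
mkdir -p pics; cat > h.py <<'E'
import numpy as np, cv2
from plant import ctrl
def cal(n):
    c=ctrl.calibration(n); return np.array(c["intrinsics"]),c["k1"],np.array(c["extrinsics"])
def ray(n,u,v):
    K,k1,E=cal(n)
    x,y=cv2.undistortPoints(np.array([[[u,v]]],float),K,np.array([k1,0,0,0.]))[0,0]
    R=E[:3,:3];o=-R.T@E[:3,3];return o,R.T@np.array([x,-y,-1])
def onz(n,u,v,z):
    o,d=ray(n,u,v);return o+d*(z-o[2])/d[2]
def proj(n,p):
    K,k1,E=cal(n);q=E[:3,:3]@np.array(p)+E[:3,3];x,y=q[0]/-q[2],-q[1]/-q[2];s=1+k1*(x*x+y*y)
    return (K@[x*s,y*s,1])[:2]
def snap(n,f):
    im=np.array(ctrl.read_camera(n));cv2.imwrite(f"pics/{f}.png",im[:,:,::-1]);return im
E
python3 - <<'E'
from h import *
for n in("top","scene"):
    snap(n,n+"0");print(n,cal(n))
print(ctrl.get_state())
E
```

```text
top (array([[536.87359593,   0.        , 322.99483218],
       [  0.        , 536.87359593, 237.47377877],
       [  0.        ,   0.        ,   1.        ]]), -0.056011760122615634, array([[-0.00293064, -0.99998907,  0.00364192, -0.08623772],
       [ 0.99118212, -0.00242233,  0.13248451, -0.52282141],
       [-0.13247424,  0.00399807,  0.99117838, -1.40260216],
       [ 0.        ,  0.        ,  0.        ,  1.        ]]))
scene (array([[532.58205605,   0.        , 325.72074962],
       [  0.        , 532.58205605, 238.0476774 ],
       [  0.        ,   0.        ,   1.        ]]), -0.04597226161085844, array([[-0.76268282,  0.64673491,  0.00699087,  0.41974546],
       [-0.35431478, -0.42683086,  0.83203152,  0.00747627],
       [ 0.54108775,  0.63209918,  0.55468431, -1.74103105],
       [ 0.        ,  0.        ,  0.        ,  1.        ]]))
{'time': 0.1, 'qpos': array([ 1.16599343e+00,  2.87080582e-01,  1.57804586e+00, -1.68258587e-05,
        1.27862492e+00, -1.50011055e-01]), 'dq': array([-0.00049801, -0.00035285, -0.00353929,  0.00121477, -0.00222185,
       -0.00189984]), 'joint_efforts': array([ 2.02486945e-04, -4.07294762e+01, -2.93699616e+01, -1.70132171e-04,
        3.44240812e-03, -8.45239441e-06]), 'eef_pos': array([0.16987736, 0.65266494, 0.2380749 ]), 'tcp_rot': array([ 1.27049114e-01,  9.91895840e-01, -1.04029253e-03, -2.87848313e-04]), 'contact_force': array([0.23323947, 0.3192846 , 0.22106833]), 'wrist_torque': array([ 0.03192029, -0.02298657,  0.00448347]), 'finger_force': 0.0, 'opening': 0.9997253655194779}
```

View pics/top0.png

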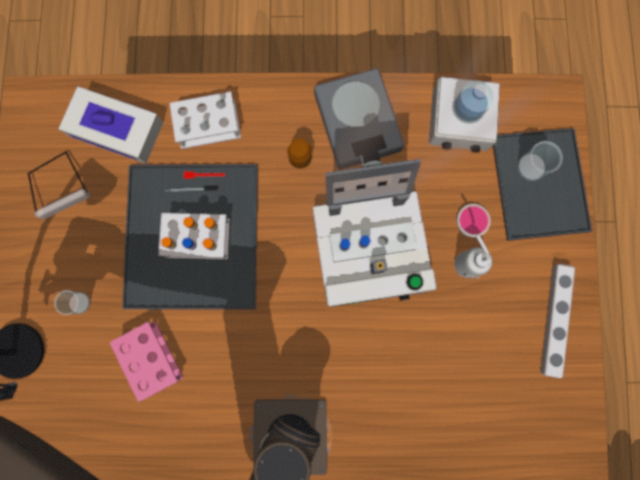

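View pics/scene0.png

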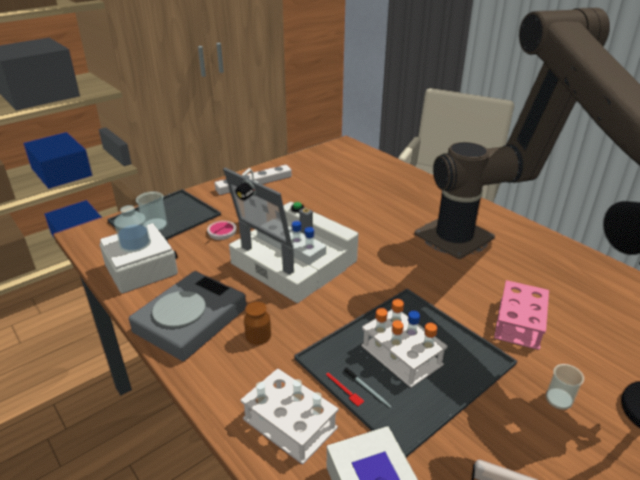

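Top view: rack caps are orange at (189,222), (210,223), (167,242), (209,243), with blue at (188,243) and the empty hole at about (172,224). The shaker has blue caps at (344,244) and (364,241), empty holes at about (383,240) and (402,238), and the green button at (415,282). The scene view shows the same layout.

```bash
cat >> h.py <<'E'
def blobs(im,col,roi,amin=15):
    hsv=cv2.cvtColor(im,cv2.COLOR_RGB2HSV);lo,hi={"o":((8,170,120),(17,255,255)),"b":((104,150,70),(118,255,255)),"g":((55,120,60),(85,255,255))}[col]
    m=cv2.inRange(hsv,lo,hi);x0,y0,x1,y1=roi;k=np.zeros_like(m);k[y0:y1,x0:x1]=m[y0:y1,x0:x1]
    n,l,s,c=cv2.connectedComponentsWithStats(k)
    return [(*np.round(c[i],2),int(s[i,4]),*s[i,2:4]) for i in range(1,n) if s[i,4]>=amin]
def tri(uvt,uvs):
    A=[];b=[]
    for n,uv in(("top",uvt),("scene",uvs)):
        o,d=ray(n,*uv);d/=np.linalg.norm(d);P=np.eye(3)-np.outer(d,d);A.append(P);b.append(P@o)
    return np.linalg.solve(sum(A),sum(b))
E
python3 - <<'E'
from h import *
t=cv2.imread("pics/top0.png")[:,:,::-1].copy();s=cv2.imread("pics/scene0.png")[:,:,::-1].copy()
for c in "obg":
    r=(150,205,450,300);print(c)
    T=blobs(t,c,r);S=blobs(s,c,(230,190,450,350))
    print(S)
    for b in T:
        z=.13 if c=="g" else (.157 if b[0]>300 else .116)
        print(b,onz("top",b[0],b[1],z).round(4))
        for q in S:
            o,d=ray("scene",*q[:2]);p=tri(b[:2],q[:2])
            if abs(p[2]-z)<.03 and np.abs(proj("top",p)-b[:2]).max()<3: print("   tri",q[:2],p.round(4),(proj("top",p)-b[:2]).round(1))
# enlarge
c1=cv2.resize(t[200:310,150:260],(560,560),interpolation=3);c2=cv2.resize(t[150:310,310:440],(0,0),fx=3.5,fy=3.5,interpolation=3)
cv2.imwrite("pics/c0.png",cv2.hconcat([cv2.resize(t[200:270,150:260],(0,0),fx=3,fy=3),cv2.resize(t[160:310,310:440],(0,0),fx=3.6,fy=3.6)[:210]])[:,:,::-1])
cv2.imwrite("pics/c1.png",cv2.resize(t[185:310,310:440],(0,0),fx=4.5,fy=4.5,interpolation=cv2.INTER_CUBIC)[:,:,::-1])
E
```

```text
o
[(np.float64(397.23), np.float64(304.47), 111, np.int32(12), np.int32(13)), (np.float64(256.24), np.float64(308.39), 227, np.int32(24), np.int32(18)), (np.float64(380.96), np.float64(313.12), 98, np.int32(11), np.int32(14)), (np.float64(396.96), np.float64(326.79), 98, np.int32(9), np.int32(13)), (np.float64(430.5), np.float64(328.04), 109, np.int32(12), np.int32(14))]
(np.float64(285.47), np.float64(210.07), 15, np.int32(8), np.int32(7)) [0.5823 0.0079 0.116 ]
(np.float64(442.32), np.float64(209.37), 19, np.int32(8), np.int32(6)) [ 0.5757 -0.3827  0.157 ]
(np.float64(188.52), np.float64(221.91), 67, np.int32(10), np.int32(9)) [0.5525 0.2544 0.116 ]
   tri (np.float64(396.96), np.float64(326.79)) [0.5532 0.255  0.1129] [ 0.1 -0.1]
(np.float64(209.28), np.float64(222.54), 68, np.int32(10), np.int32(10)) [0.5507 0.2013 0.116 ]
   tri (np.float64(380.96), np.float64(313.12)) [0.5509 0.201  0.1164] [ 0.1 -0.1]
(np.float64(166.67), np.float64(241.93), 70, np.int32(10), np.int32(9)) [0.5013 0.3085 0.116 ]
   tri (np.float64(430.5), np.float64(328.04)) [0.5009 0.3089 0.1163] [-0.2  0.1]
(
[... 594 characters left out ...]
   tri (np.float64(296.46), np.float64(225.84)) [ 0.4998 -0.1894  0.1483] [-0.  0.]
(np.float64(187.33), np.float64(242.6), 63, np.int32(10), np.int32(8)) [0.4995 0.2558 0.116 ]
   tri (np.float64(413.67), np.float64(316.69)) [0.4995 0.2567 0.1139] [-0.1  0.1]
(np.float64(344.63), np.float64(243.63), 65, np.int32(8), np.int32(10)) [ 0.491 -0.14   0.157]
   tri (np.float64(308.78), np.float64(231.41)) [ 0.4925 -0.141   0.1504] [ 0.3 -0.3]
g
[(np.float64(297.0), np.float64(205.17), 35, np.int32(9), np.int32(5))]
(np.float64(414.77), np.float64(281.39), 119, np.int32(12), np.int32(12)) [ 0.3995 -0.3144  0.13  ]
   tri (np.float64(297.0), np.float64(205.17)) [ 0.4002 -0.316   0.1222] [ 0.1 -0.1]
```

View pics/c1.png

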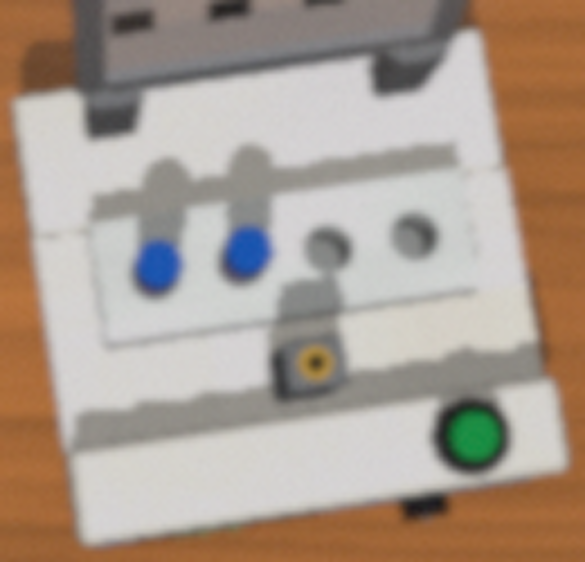

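The crop shows the block tilted by about 8°. Slot 2's mouth is at full-image (382.9,240.3), slot 1's at (402,237.7), the post top at about (380,265), and the left block corner at (334,261).

```bash
python3 - <<'E'
from h import *
t=cv2.imread("pics/top0.png")[:,:,::-1].copy()
g=cv2.cvtColor(t,cv2.COLOR_RGB2GRAY)
for n,(u,v) in(("s2",(382.9,240.3)),("s1",(402,237.7))):
    w=g[int(v)-8:int(v)+9,int(u)-8:int(u)+9];m=(w<150).astype(np.uint8)
    nn,l,s,c=cv2.connectedComponentsWithStats(m);i=1+np.argmax(s[1:,4]);print(n,c[i]+[int(u)-8,int(v)-8],s[i],onz("top",*(c[i]+[int(u)-8,int(v)-8]),.1).round(4), onz("top",u,v,.1).round(4))
print("post",onz("top",380,265,.158).round(4))
K,k,E=cal("top");print(ray("top",320,240)[0])
E
```

```text
s2 [382.84057971 239.89855072] [ 5  4  9  9 69] [ 0.5073 -0.2404  0.1   ] [ 0.5062 -0.2405  0.1   ]
s1 [401.98550725 236.8115942 ] [ 4  4  9  9 69] [ 0.5151 -0.2896  0.1   ] [ 0.5128 -0.2896  0.1   ]
post [ 0.4382 -0.2256  0.158 ]
[ 0.33214984 -0.08189552  1.45980876]
```

```bash
cat >> h.py <<'E'
S={1:(.5149,-.2892),2:(.5074,-.2397),3:(.5,-.1903),4:(.4925,-.1408)}
KNOB=(.4375,-.225)
def frame():
    from scipy.spatial.transform import Rotation as R
    st=ctrl.get_state();return st,R.from_quat(st["tcp_rot"]).as_matrix()
def legs(*pts,start=None):
    """pts: (x,y,z,phi_deg). prints shift in tool axes + turn for successive calls"""
    st,M=frame();p=st["eef_pos"] if start is None else np.array(start[:3]);f=np.degrees(np.arctan2(M[1,1],M[0,1])) if start is None else start[3]
    print("now",p.round(4),"phi",round(f,1),"t",round(st["time"],1),"q6",round(np.degrees(st["qpos"][5])),"tilt",M[2,:2].round(3))
    for q in pts:
        a=np.radians(f);y=np.array([np.cos(a),np.sin(a),0]);z=np.array([0,0,-1.]);x=np.cross(y,z)
        d=np.array(q[:3])-p;turn=(f-q[3]+90)%180-90
        print("->",q,"shift mm",(1000*np.array([x@d,y@d,z@d])).round(1),"turn",round(turn,1));p=np.array(q[:3]);f=f-turn
E
python3 -c "
from h import *
legs((.551,.201,.20,43.4),(*S[1],.28,8.6))
legs((*S[1],.28,8.6),start=(.551,.201,.28,43.4))"
```

```text
now [0.1699 0.6527 0.2381] phi 75.4 t 0.1 q6 -9 tilt [ 0.    -0.002]
-> (0.551, 0.201, 0.2, 43.4) shift mm [-482.7 -341.    38.1] turn 32.0
-> (0.5149, -0.2892, 0.28, 8.6) shift mm [-331.4 -363.   -80. ] turn 34.8
now [0.551 0.201 0.28 ] phi 43.4 t 0.1 q6 -9 tilt [ 0.    -0.002]
-> (0.5149, -0.2892, 0.28, 8.6) shift mm [-331.4 -363.     0. ] turn 34.8
```

send_rows(
  steps=[
    [-0.483, -0.341, 0.038, 32, 0.2],
    [-0.483, -0.341, 0.038, 32, 0.2],
    [-0.483, -0.341, 0.038, 32, 0.2],
    [-0.483, -0.341, 0.038, 32, 0.2],
    [-0.483, -0.341, 0.038, 32, 0.2],
    [-0.483, -0.341, 0.038, 32, 0.2],
    [-0.483, -0.341, 0.038, 32, 0.2],
    [-0.483, -0.341, 0.038, 32, 0.2],
    [-0.483, -0.341, 0.038, 32, 0.2],
    [-0.483, -0.341, 0.038, 32, 0.2],
    [-0.483, -0.341, 0.038, 32, 0.2],
    [-0.483, -0.341, 0.038, 32, 0.2],
  ],
  squeeze=30,
)

```text
time: 1.3
eef_pos: [0.5525, 0.1992, 0.2007]
tcp_rot: [0.396, 0.918, -0.0, -0.0]
contact_force: [-0.0, 0.3, -0.5]
opening: 0.598
finger_force: 0.0
```

```bash
python3 -c "
from h import *
t=snap('top','t1');s=snap('scene','s1')
cv2.imwrite('pics/c2.png',cv2.hconcat([cv2.resize(t[180:300,130:290],(0,0),fx=2.5,fy=2.5,interpolation=2),cv2.resize(s[190:400,330:490],(400,525),interpolation=2)[:300]])[:,:,::-1])
print(blobs(t,'o',(150,205,230,260)),blobs(s,'o',(330,290,450,350)))
legs((.551,.201,.099,43.4),(.551,.201,.28,43.4))"
```

```text
[(np.float64(210.63), np.float64(243.56), 27, np.int32(5), np.int32(8))] [(np.float64(397.3), np.float64(304.82), 120, np.int32(12), np.int32(13)), (np.float64(381.03), np.float64(313.89), 117, np.int32(11), np.int32(14)), (np.float64(396.99), np.float64(326.99), 101, np.int32(9), np.int32(13)), (np.float64(430.34), np.float64(329.4), 116, np.int32(12), np.int32(14))]
now [0.5539 0.1974 0.2004] phi 43.1 t 1.4 q6 -33 tilt [-0.001 -0.001]
-> (0.551, 0.201, 0.099, 43.4) shift mm [  4.7   0.3 101.4] turn -0.3
-> (0.551, 0.201, 0.28, 43.4) shift mm [   0.    0. -181.] turn 0.0
```

View pics/c2.png

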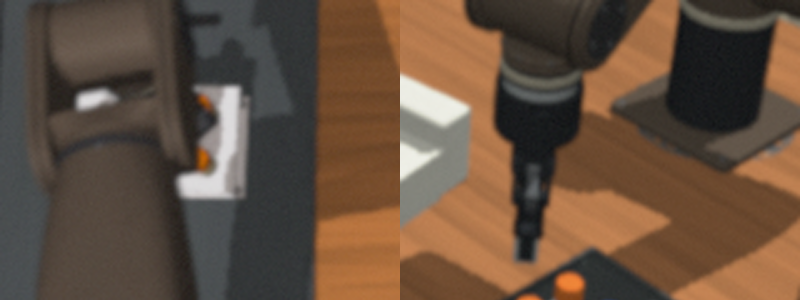

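send_rows(
  steps=[
    [0, 0, 0.03, 0, 0.2],
    [0, 0, 0.03, 0, 0.2],
    [0, 0, 0.03, 0, 0.2],
  ],
)

```text
time: 1.7
eef_pos: [0.5503, 0.2019, 0.1704]
tcp_rot: [0.395, 0.919, -0.001, -0.001]
contact_force: [-0.3, 0.6, 0.2]
opening: 0.601
finger_force: 0.0
```

```bash
python3 -c "
from h import *
legs((.551,.201,.099,43.4),(.551,.201,.28,43.4))"
```

```text
now [0.5503 0.2019 0.1704] phi 43.4 t 1.7 q6 -33 tilt [ 0.002 -0.002]
-> (0.551, 0.201, 0.099, 43.4) shift mm [-1.2 -0.1 71.4] turn 0.0
-> (0.551, 0.201, 0.28, 43.4) shift mm [   0.    0. -181.] turn 0.0
```

send_rows(
  steps=[
    [-0.001, 0, 0.04, 0, 0.2],
    [-0.001, 0, 0.071, 0, 0.2],
    [-0.001, 0, 0.071, 0, 0.2],
    [-0.001, 0, 0.071, 0, 0.2],
    [-0.001, 0, 0.071, 0, -1],
    [-0.001, 0, 0.071, 0, -1],
    [-0.001, 0, 0.071, 0, -1],
    [-0.001, 0, 0.071, 0, -1],
    [-0.001, 0, 0.071, 0, -1],
    [-0.001, 0, 0.071, 0, -1],
  ],
)

```text
time: 2.7
eef_pos: [0.5542, 0.2012, 0.1031]
tcp_rot: [0.396, 0.918, 0.002, 0.002]
contact_force: [0.6, -0.3, 6.5]
opening: 0.29
finger_force: 30.2
```

send_rows(
  steps=[
    [-0.001, 0, -0.01, 0, -1],
    [-0.001, 0, -0.03, 0, -1],
    [-0.001, 0, -0.06, 0, -1],
    [-0.001, 0, -0.1, 0, -1],
    [-0.001, 0, -0.14, 0, -1],
    [-0.001, 0, -0.181, 0, -1],
    [-0.001, 0, -0.181, 0, -1],
    [-0.001, 0, -0.181, 0, -1],
    [-0.001, 0, -0.181, 0, -1],
  ],
)

```text
time: 3.6
eef_pos: [0.552, 0.1998, 0.2796]
tcp_rot: [0.396, 0.918, -0.001, -0.001]
contact_force: [-0.1, -0.1, -0.3]
opening: 0.291
finger_force: 29.8
```

```bash
python3 -c "
from h import *
s=snap('scene','s2')
cv2.imwrite('pics/c3.png',cv2.resize(s[170:370,280:480],(600,600),interpolation=2)[:,:,::-1])
legs((*S[1],.28,8.6));print(ctrl.get_state()['opening'])"
```

```text
now [0.5518 0.1997 0.279 ] phi 43.4 t 3.6 q6 -33 tilt [ 0.002 -0.004]
-> (0.5149, -0.2892, 0.28, 8.6) shift mm [-329.9 -362.8   -1. ] turn 34.8
0.2916891734373811
```

View pics/c3.png

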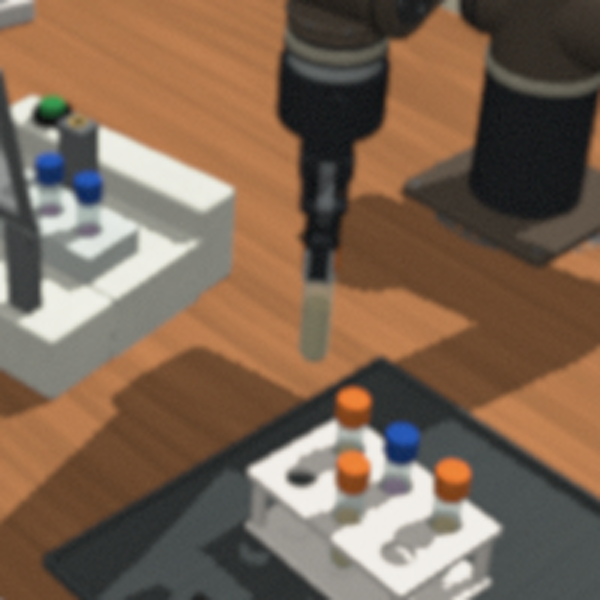

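The tube hangs straight from the jaws at crop (315,320), and the rack is undisturbed. Next: slot 1.

send_rows(
  steps=[
    [-0.04, -0.044, 0, 8, -1],
    [-0.08, -0.088, 0, 16, -1],
    [-0.114, -0.125, 0, 24, -1],
    [-0.147, -0.162, 0, 34.8, -1],
    [-0.18, -0.198, 0, 34.8, -1],
    [-0.213, -0.234, 0, 34.8, -1],
    [-0.246, -0.27, 0, 34.8, -1],
    [-0.28, -0.308, 0, 34.8, -1],
    [-0.31, -0.34, 0, 34.8, -1],
    [-0.325, -0.357, 0, 34.8, -1],
    [-0.33, -0.363, 0, 34.8, -1],
    [-0.33, -0.363, 0, 34.8, -1],
  ],
)

```text
time: 4.85
eef_pos: [0.515, -0.2897, 0.2792]
tcp_rot: [0.653, 0.757, 0.0, -0.002]
contact_force: [0.1, 0.4, -0.7]
opening: 0.292
finger_force: 29.8
```

send_rows(
  steps=[
    [0, 0, 0.03, 0, -1],
    [0, 0, 0.05, 0, -1],
    [0, 0, 0.05, 0, -1],
    [0, 0, 0.05, 0, -1],
  ],
)

```text
time: 5.25
eef_pos: [0.5161, -0.2876, 0.231]
tcp_rot: [0.651, 0.759, 0.0, -0.001]
contact_force: [0.5, -0.2, 0.8]
opening: 0.295
finger_force: 29.9
```

```bash
python3 -c "
from h import *
legs((*S[1],.18,8.6));s=snap('scene','s3');t=snap('top','t3')
c=np.array(proj('scene',(*S[1],.17))).astype(int);print(c, proj('top',(*S[1],.1)))
cv2.imwrite('pics/c4.png',cv2.resize(s[150:290,215:375],(800,700),interpolation=2)[:600,:,::-1])
"
```

```text
now [ 0.5161 -0.2876  0.231 ] phi 8.7 t 5.2 q6 -48 tilt [ 0.001 -0.001]
-> (0.5149, -0.2892, 0.18, 8.6) shift mm [-1.4 -1.4 51. ] turn 0.1
[271 207] [401.82172825 236.89287361]
```

View pics/c4.png

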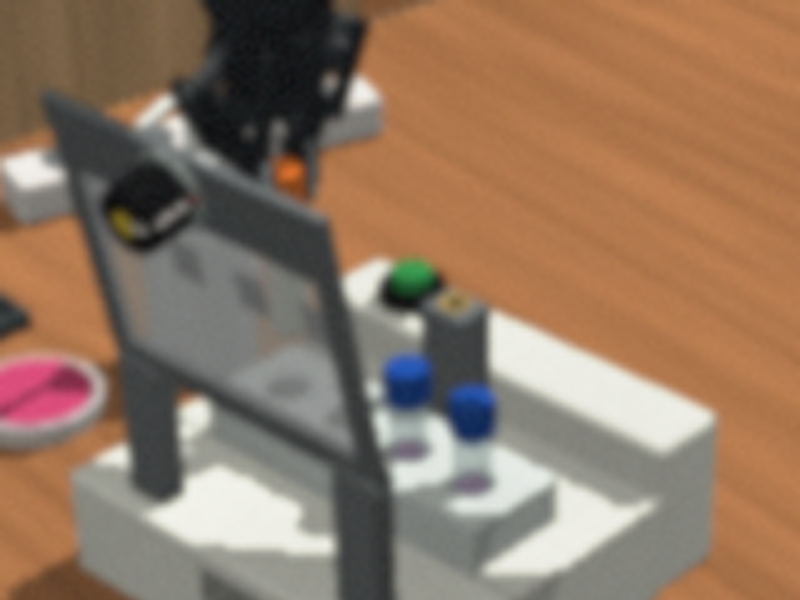

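send_rows(
  steps=[
    [-0.001, -0.001, 0.03, 0, -1],
    [-0.001, -0.001, 0.04, 0, -1],
    [-0.001, -0.001, 0.045, 0, -1],
    [-0.001, -0.001, 0.05, 0, -1],
    [-0.001, -0.001, 0.055, 0, -1],
    [-0.001, -0.001, 0.055, 0, -1],
  ],
)

```text
time: 5.95
eef_pos: [0.5151, -0.2903, 0.1762]
tcp_rot: [0.652, 0.758, 0.0, -0.0]
contact_force: [0.0, -0.1, -0.1]
opening: 0.294
finger_force: 29.9
```

No contact with the bottom inside the mouth, so keep lowering.

send_rows(
  steps=[
    [0, 0, 0.01, 0, -1],
    [0, 0, 0.02, 0, -1],
    [0, 0, 0.028, 0, -1],
    [0, 0, 0.034, 0, -1],
    [0, 0, 0.036, 0, -1],
    [0, 0, 0.038, 0, -1],
    [0, 0, 0.038, 0, -1],
  ],
)

```text
time: 6.65
eef_pos: [0.5152, -0.2903, 0.1385]
tcp_rot: [0.652, 0.758, 0.0, 0.0]
contact_force: [0.3, -0.5, -0.5]
opening: 0.293
finger_force: 29.9
```

send_rows(
  steps=[
    [0, 0, 0.002, 0, -1],
    [0, 0, 0.004, 0, -1],
    [0, 0, 0.004, 0, -1],
  ],
)

```text
time: 6.95
eef_pos: [0.5161, -0.2915, 0.1379]
tcp_rot: [0.652, 0.758, -0.0, 0.002]
contact_force: [-3.2, 0.7, 10.8]
opening: 0.295
finger_force: 31.2
```

send_rows(
  steps=[
    [0, 0, 0.001, 0, 0.2],
    [0, 0, 0.001, 0, 0.2],
    [0, 0, 0.001, 0, 0.2],
    [0, 0, 0, 0, 0.2],
    [0, 0, -0.03, 0, 0.2],
    [0, 0, -0.07, 0, 0.2],
    [0, 0, -0.1, 0, 0.2],
    [0, 0, -0.1, 0, 0.2],
  ],
)

```text
time: 7.75
eef_pos: [0.5174, -0.292, 0.2405]
tcp_rot: [0.652, 0.758, 0.0, 0.005]
contact_force: [-0.1, 0.1, 0.8]
opening: 0.601
finger_force: 0.0
```

```bash
cat >> h.py <<'E'
def rackcaps(save=None):
    t=ctrl.read_camera("top");s=ctrl.read_camera("scene")
    t=np.array(t);s=np.array(s)
    if save: cv2.imwrite(f"pics/{save}.png",t[:,:,::-1])
    for c in"ob":
        S_=[b for b in blobs(s,c,(280,190,480,380),40)]
        for b in blobs(t,c,(130,190,460,280),30):
            for q in S_:
                p=tri(b[:2],q[:2])
                if .09<p[2]<.17 and np.abs(proj("top",p)-b[:2]).max()<1: print(c,b[:3],p.round(4))
E
python3 -c "
from h import *
rackcaps('t4')
legs((.498,.203,.20,43.4))"
```

```text
o (np.float64(188.63), np.float64(222.01), 70) [0.5442 0.2416 0.1656]
o (np.float64(188.63), np.float64(222.01), 70) [0.553  0.2549 0.1123]
o (np.float64(166.74), np.float64(241.97), 69) [0.5013 0.3096 0.113 ]
o (np.float64(208.33), np.float64(243.14), 69) [0.498  0.203  0.1144]
b (np.float64(364.5), np.float64(240.5), 64) [ 0.4998 -0.1895  0.148 ]
b (np.float64(187.41), np.float64(242.59), 64) [0.4995 0.2565 0.1137]
b (np.float64(344.72), np.float64(243.93), 60) [ 0.492  -0.1414  0.1502]
now [ 0.5153 -0.2904  0.2349] phi 8.6 t 7.8 q6 -48 tilt [-0.001  0.001]
-> (0.498, 0.203, 0.2, 43.4) shift mm [490.4  56.7  34.9] turn -34.8
```

send_rows(
  steps=[
    [0.04, 0.005, 0, 0, 0.2],
    [0.09, 0.01, 0, -8, 0.2],
    [0.14, 0.016, 0, -16, 0.2],
    [0.19, 0.022, 0, -24, 0.2],
    [0.24, 0.028, 0, -32, 0.2],
    [0.29, 0.034, 0, -34.8, 0.2],
    [0.34, 0.04, 0.01, -34.8, 0.2],
    [0.39, 0.045, 0.02, -34.8, 0.2],
    [0.435, 0.05, 0.03, -34.8, 0.2],
    [0.47, 0.055, 0.035, -34.8, 0.2],
    [0.49, 0.057, 0.035, -34.8, 0.2],
    [0.49, 0.057, 0.035, -34.8, 0.2],
  ],
)

```text
time: 9.05
eef_pos: [0.4962, 0.2047, 0.1966]
tcp_rot: [0.394, 0.919, -0.001, -0.002]
contact_force: [0.2, -0.5, 0.3]
opening: 0.601
finger_force: 0.0
```

send_rows(
  steps=[
    [0, 0, 0.03, 0, 0.2],
    [0, 0, 0.04, 0, 0.2],
    [0, 0, 0.04, 0, 0.2],
    [0, 0, 0.04, 0, 0.2],
  ],
)

```text
time: 9.45
eef_pos: [0.4982, 0.202, 0.1591]
tcp_rot: [0.396, 0.918, -0.0, -0.0]
contact_force: [0.0, 0.0, 0.1]
opening: 0.598
finger_force: 0.0
```

```bash
python3 -c "
from h import *
legs((.498,.203,.1,43.4),(.498,.203,.28,43.4),(.5075,-.2408,.28,8.6))"
```

```text
now [0.4982 0.202  0.1591] phi 43.3 t 9.4 q6 -32 tilt [ 0.    -0.001]
-> (0.498, 0.203, 0.1, 43.4) shift mm [ 0.9  0.6 59.1] turn -0.1
-> (0.498, 0.203, 0.28, 43.4) shift mm [   0.    0. -180.] turn 0.0
-> (0.5075, -0.2408, 0.28, 8.6) shift mm [-329. -298.    0.] turn 34.8
```

send_rows(
  steps=[
    [0.001, 0.001, 0.035, 0, 0.2],
    [0.001, 0.001, 0.055, 0, 0.2],
    [0.001, 0.001, 0.059, 0, 0.2],
    [0.001, 0.001, 0.059, 0, 0.2],
    [0.001, 0.001, 0.059, 0, -1],
    [0.001, 0.001, 0.059, 0, -1],
    [0.001, 0.001, 0.059, 0, -1],
    [0.001, 0.001, 0.059, 0, -1],
    [0.001, 0.001, 0.059, 0, -1],
    [0.001, 0.001, 0.059, 0, -1],
  ],
)

```text
time: 10.45
eef_pos: [0.4996, 0.2045, 0.1022]
tcp_rot: [0.395, 0.918, 0.001, 0.002]
contact_force: [0.9, 0.9, 6.7]
opening: 0.292
finger_force: 29.9
```

send_rows(
  steps=[
    [0, 0, -0.01, 0, -1],
    [0, 0, -0.03, 0, -1],
    [0, 0, -0.06, 0, -1],
    [0, 0, -0.1, 0, -1],
    [0, 0, -0.14, 0, -1],
    [0, 0, -0.17, 0, -1],
    [0, 0, -0.18, 0, -1],
    [0, 0, -0.18, 0, -1],
    [0, 0, -0.18, 0, -1],
  ],
)

```text
time: 11.35
eef_pos: [0.4972, 0.2039, 0.2781]
tcp_rot: [0.396, 0.918, -0.001, -0.002]
contact_force: [-0.2, -0.6, -0.6]
opening: 0.29
finger_force: 29.8
```

```bash
python3 -c "
from h import *
legs((.5075,-.2408,.28,8.6))"
```

```text
now [0.4972 0.2039 0.2781] phi 43.4 t 11.3 q6 -32 tilt [ 0.002 -0.003]
-> (0.5075, -0.2408, 0.28, 8.6) shift mm [-330.2 -298.1   -1.9] turn 34.8
```

send_rows(
  steps=[
    [-0.035, -0.032, 0, 7, -1],
    [-0.07, -0.064, 0, 14, -1],
    [-0.107, -0.097, 0, 22, -1],
    [-0.144, -0.13, 0, 30, -1],
    [-0.18, -0.163, 0, 34.8, -1],
    [-0.217, -0.196, 0, 34.8, -1],
    [-0.253, -0.229, 0, 34.8, -1],
    [-0.287, -0.26, 0, 34.8, -1],
    [-0.312, -0.282, 0, 34.8, -1],
    [-0.326, -0.295, 0, 34.8, -1],
    [-0.33, -0.298, 0, 34.8, -1],
    [-0.33, -0.298, 0, 34.8, -1],
  ],
)

```text
time: 12.55
eef_pos: [0.5081, -0.2398, 0.2789]
tcp_rot: [0.652, 0.758, 0.0, -0.001]
contact_force: [-0.1, 0.3, -0.7]
opening: 0.295
finger_force: 29.8
```

send_rows(
  steps=[
    [0, 0, 0.03, 0, -1],
    [0, 0, 0.06, 0, -1],
    [0, 0, 0.07, 0, -1],
    [0, 0, 0.07, 0, -1],
    [0, 0, 0.07, 0, -1],
  ],
)

```text
time: 13.05
eef_pos: [0.5092, -0.2399, 0.2116]
tcp_rot: [0.652, 0.759, 0.0, 0.001]
contact_force: [0.1, 0.0, -0.8]
opening: 0.296
finger_force: 29.8
```

```bash
python3 -c "
from h import *
legs((.5075,-.2408,.175,8.6))"
```

```text
now [ 0.5092 -0.2399  0.2116] phi 8.7 t 13.1 q6 -44 tilt [-0.001  0.001]
-> (0.5075, -0.2408, 0.175, 8.6) shift mm [-0.7 -1.8 36.6] turn 0.1
```

send_rows(
  steps=[
    [-0.001, -0.001, 0.01, 0, -1],
    [-0.001, -0.001, 0.016, 0, -1],
    [-0.001, -0.001, 0.022, 0, -1],
    [-0.001, -0.001, 0.028, 0, -1],
    [-0.001, -0.001, 0.034, 0, -1],
    [-0.001, -0.001, 0.036, 0, -1],
    [-0.001, -0.001, 0.036, 0, -1],
  ],
)

```text
time: 13.75
eef_pos: [0.5074, -0.2414, 0.1737]
tcp_rot: [0.652, 0.758, -0.0, -0.001]
contact_force: [-0.8, 0.4, -0.8]
opening: 0.293
finger_force: 29.8
```

send_rows(
  steps=[
    [0, 0, 0.01, 0, -1],
    [0, 0, 0.02, 0, -1],
    [0, 0, 0.028, 0, -1],
    [0, 0, 0.033, 0, -1],
    [0, 0, 0.036, 0, -1],
    [0, 0, 0.038, 0, -1],
    [0, 0, 0.038, 0, -1],
  ],
)

```text
time: 14.45
eef_pos: [0.5077, -0.2418, 0.1372]
tcp_rot: [0.652, 0.758, -0.0, 0.0]
contact_force: [-1.7, 0.4, 3.6]
opening: 0.299
finger_force: 30.3
```

send_rows(
  steps=[
    [0, 0, 0, 0, 0.2],
    [0, 0, 0, 0, 0.2],
    [0, 0, 0, 0, 0.2],
    [0, 0, -0.03, 0, 0.2],
    [0, 0, -0.055, 0, 0.2],
    [0, 0, -0.06, 0, 0.2],
    [0.03, 0, -0.06, 0, 0.2],
    [0.05, 0, -0.06, 0, 0.2],
    [0.051, 0, -0.06, 0, 0.2],
    [0.051, 0, -0.06, 0, 0.2],
    [0.051, 0, -0.06, 0, 0.2],
  ],
)

```text
time: 15.55
eef_pos: [0.5, -0.1914, 0.1959]
tcp_rot: [0.652, 0.758, -0.0, -0.0]
contact_force: [-0.2, 0.1, 0.6]
opening: 0.602
finger_force: 0.0
```

```bash
python3 -c "
from h import *
legs((.5001,-.191,.135,8.6))"
```

```text
now [ 0.5    -0.1914  0.1959] phi 8.6 t 15.6 q6 -40 tilt [-0. -0.]
-> (0.5001, -0.191, 0.135, 8.6) shift mm [ 0.4  0.2 60.9] turn 0.0
```

send_rows(
  steps=[
    [0, 0, 0.03, 0, 0.2],
    [0, 0, 0.054, 0, 0.2],
    [0, 0, 0.06, 0, 0.2],
    [0, 0, 0.06, 0, 0.2],
    [0, 0, 0.06, 0, -1],
    [0, 0, 0.06, 0, -1],
    [0, 0, 0.06, 0, -1],
    [0, 0, 0.06, 0, -1],
    [0, 0, 0.06, 0, -1],
    [0, 0, 0.06, 0, -1],
  ],
)

```text
time: 16.55
eef_pos: [0.5009, -0.1917, 0.1378]
tcp_rot: [0.652, 0.758, 0.0, 0.002]
contact_force: [-0.0, -0.7, 4.9]
opening: 0.291
finger_force: 30.7
```

send_rows(
  steps=[
    [0, 0, -0.01, 0, -1],
    [0, 0, -0.03, 0, -1],
    [0, 0, -0.06, 0, -1],
    [0, 0, -0.085, 0, -1],
    [0, 0, -0.085, 0, -1],
    [0, 0, -0.085, 0, -1],
  ],
)

```text
time: 17.15
eef_pos: [0.4997, -0.1909, 0.2211]
tcp_rot: [0.652, 0.758, -0.0, -0.0]
contact_force: [0.3, 0.9, -1.5]
opening: 0.292
finger_force: 30.3
```

```bash
python3 -c "
from h import *
rackcaps('t5')
legs((.551,.2015,.28,43.4))"
```

```text
o (np.float64(192.13), np.float64(216.87), 70) [0.566  0.2467 0.1121]
o (np.float64(168.03), np.float64(236.74), 69) [0.5149 0.3067 0.1126]
b (np.float64(189.48), np.float64(237.26), 66) [0.513  0.2515 0.1144]
now [ 0.4989 -0.1905  0.2193] phi 8.6 t 17.2 q6 -40 tilt [ 0.002 -0.003]
-> (0.551, 0.2015, 0.28, 43.4) shift mm [379.8 110.1 -60.7] turn -34.8
```

```bash
python3 -c "
from h import *
t=cv2.imread('pics/t5.png')
cv2.imwrite('pics/c5.png',cv2.resize(t[200:270,145:245],(0,0),fx=7,fy=7,interpolation=cv2.INTER_CUBIC))
"
```

```text
(no output)
```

View pics/c5.png

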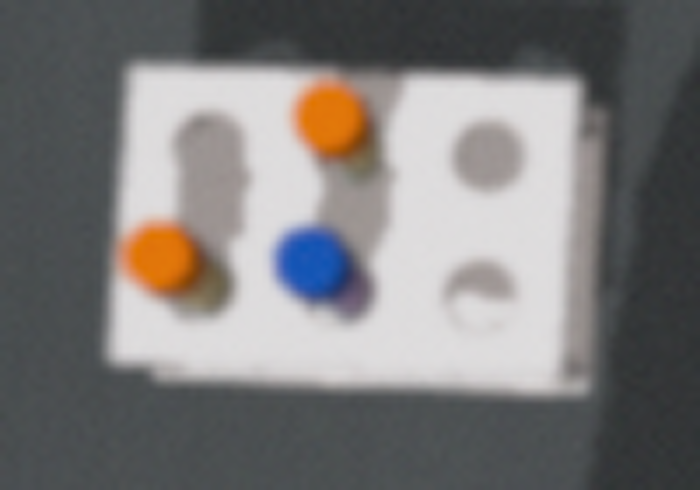

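The crop shows the rack shifted forward and turned. The top plate's corners are at crop (128,64), (583,76), (107,363) and (560,378), with empty holes at (489,156), (481,298) and (209,147).

```bash
cat >> h.py <<'E'
def fitrack(im):
    """rack pose from bright top plate (z .067): minAreaRect; prints hole centres"""
    r=(135,190,255,285);g=im[r[1]:r[3],r[0]:r[2]].min(2)
    m=(g>185).astype(np.uint8);n,l,s,c=cv2.connectedComponentsWithStats(m);print(s[1:,4].max())
E
python3 -c "
from h import *
P=lambda a,b,z=.067:onz('top',a/7+145-.43,b/7+200-.43,z)
for q in((128,64),(583,76),(107,363),(560,378),(489,156),(481,298),(209,147)): print(q,P(*q).round(4))
c=[P(*q) for q in((128,64),(583,76),(107,363),(560,378))]
print('sizes',[np.linalg.norm(c[i]-c[j]).round(4) for i,j in((0,1),(2,3),(0,2),(1,3))],'centre',np.mean(c,0).round(4))
for i,j in((1,0),(3,2)): d=c[j]-c[i];print('yaw',np.degrees(np.arctan2(-d[0],d[1])))
for i,j in((2,0),(3,1)): d=c[j]-c[i];print('yaw',np.degrees(np.arctan2(d[1],d[0])))
"
```

```text
(128, 64) [0.5962 0.3362 0.067 ]
(583, 76) [0.5909 0.1633 0.067 ]
(107, 363) [0.4825 0.3399 0.067 ]
(560, 378) [0.4765 0.1695 0.067 ]
(489, 156) [0.5605 0.1981 0.067 ]
(481, 298) [0.5067 0.1998 0.067 ]
(209, 147) [0.5642 0.3042 0.067 ]
sizes [np.float64(0.173), np.float64(0.1705), np.float64(0.1137), np.float64(0.1145)] centre [0.5365 0.2522 0.067 ]
yaw -1.7357796611898502
yaw -1.9948949383965748
yaw -1.8638176055469622
yaw -3.1155664199939657
```

```bash
python3 -c "
from h import *
def hole(f,u,v):
    g=cv2.imread(f,0);u=int(round(u));v=int(round(v));w=cv2.resize(g[v-7:v+8,u-7:u+8],None,fx=8,fy=8,interpolation=2);m=(w<195).astype(np.uint8)
    n,l,s,c=cv2.connectedComponentsWithStats(m);i=l[60,60];p=(c[i]+.5)/8-.5+[u-7,v-7];print(f,i,s[i],p.round(2),onz('top',*p,.067).round(4))
hole('pics/t5.png',*proj('top',(.5605,.1981,.067)))
hole('pics/t4.png',*proj('top',(.551,.201,.067)))
hole('pics/t4.png',*proj('top',(.548,.203,.067)))
"
```

```text
pics/t5.png 1 [  19   17   86   84 5752] [214.27 221.84] [0.5605 0.1985 0.067 ]
pics/t4.png 1 [  13   22   92   98 7218] [212.92 226.73] [0.5475 0.2017 0.067 ]
pics/t4.png 1 [  21    7   91  113 8428] [212.98 227.73] [0.5448 0.2015 0.067 ]
```

```bash
python3 -c "
from h import *
legs((.562,.198,.26,43),(.562,.198,.16,43))"
```

```text
now [ 0.4989 -0.1905  0.2193] phi 8.6 t 17.2 q6 -40 tilt [ 0.002 -0.003]
-> (0.562, 0.198, 0.26, 43) shift mm [374.7 120.5 -40.7] turn -34.4
-> (0.562, 0.198, 0.16, 43) shift mm [  0.   0. 100.] turn 0.0
```

send_rows(
  steps=[
    [0, 0, -0.035, 0, -1],
    [0.005, 0, -0.055, 0, -1],
    [0.045, 0.015, -0.06, -7, -1],
    [0.09, 0.03, -0.06, -14, -1],
    [0.135, 0.045, -0.06, -21, -1],
    [0.18, 0.059, -0.06, -28, -1],
    [0.225, 0.073, -0.06, -34.4, -1],
    [0.27, 0.087, -0.06, -34.4, -1],
    [0.315, 0.101, -0.055, -34.4, -1],
    [0.35, 0.113, -0.05, -34.4, -1],
    [0.37, 0.119, -0.045, -34.4, -1],
    [0.375, 0.1205, -0.041, -34.4, -1],
  ],
)

```text
time: 18.45
eef_pos: [0.5619, 0.1997, 0.2595]
tcp_rot: [0.397, 0.918, -0.001, -0.002]
contact_force: [-0.8, -0.4, 0.5]
opening: 0.292
finger_force: 30.3
```

send_rows(
  steps=[
    [0, 0, 0.03, 0, -1],
    [0, 0, 0.06, 0, -1],
    [0, 0, 0.08, 0, -1],
    [0, 0, 0.08, 0, -1],
    [0, 0, 0.08, 0, -1],
  ],
)

```text
time: 18.95
eef_pos: [0.5627, 0.1968, 0.1817]
tcp_rot: [0.399, 0.917, -0.001, -0.001]
contact_force: [-0.1, 0.4, -0.4]
opening: 0.297
finger_force: 30.3
```

```bash
python3 -c "
from h import *
legs((.562,.198,.14,43));s=snap('scene','s6')
cv2.imwrite('pics/c6.png',cv2.resize(s[250:370,320:480],(800,600),interpolation=2)[:,:,::-1])"
```

```text
now [0.5627 0.1968 0.1817] phi 42.9 t 18.9 q6 -33 tilt [ 0.001 -0.002]
-> (0.562, 0.198, 0.14, 43) shift mm [ 1.4  0.3 41.7] turn -0.1
```

View pics/c6.png

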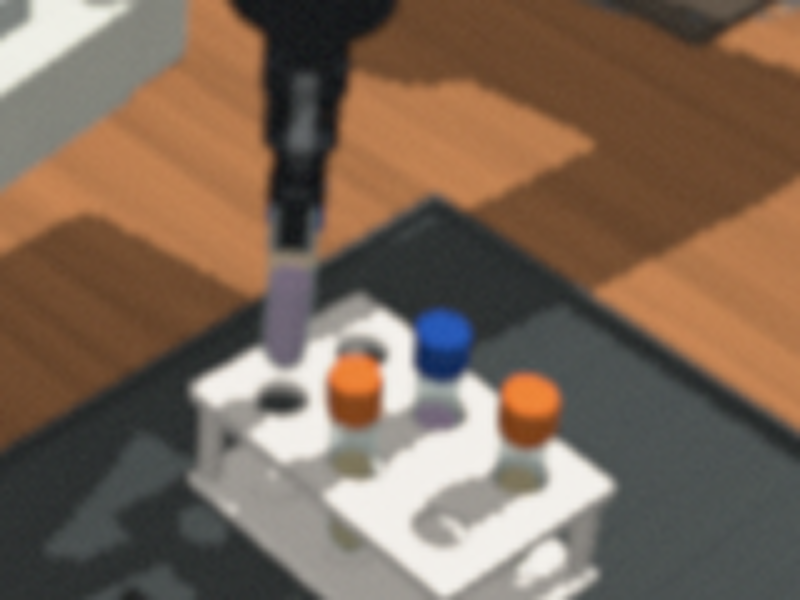

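The tube's bottom at (285,362) hangs over the hole at (282,398), so lower it.

send_rows(
  steps=[
    [0.001, 0, 0.01, 0, -1],
    [0.001, 0, 0.018, 0, -1],
    [0.001, 0, 0.024, 0, -1],
    [0.001, 0, 0.03, 0, -1],
    [0.001, 0, 0.036, 0, -1],
    [0.001, 0, 0.04, 0, -1],
    [0.001, 0, 0.04, 0, -1],
  ],
)

```text
time: 19.7
eef_pos: [0.5619, 0.1984, 0.1414]
tcp_rot: [0.399, 0.917, -0.0, -0.001]
contact_force: [0.6, -1.0, -1.1]
opening: 0.293
finger_force: 30.3
```

send_rows(
  steps=[
    [0, 0, 0.012, 0, -1],
    [0, 0, 0.022, 0, -1],
    [0, 0, 0.03, 0, -1],
    [0, 0, 0.034, 0, -1],
    [0, 0, 0.036, 0, -1],
    [0, 0, 0.036, 0, -1],
    [0, 0, 0.038, 0, -1],
    [0, 0, 0.038, 0, -1],
  ],
)

```text
time: 20.5
eef_pos: [0.5625, 0.1985, 0.1045]
tcp_rot: [0.399, 0.917, 0.0, 0.0]
contact_force: [-0.1, -0.2, -0.3]
opening: 0.292
finger_force: 30.4
```

send_rows(
  steps=[
    [0, 0, 0.001, 0, 0.2],
    [0, 0, 0.001, 0, 0.2],
    [0, 0, 0.001, 0, 0.2],
    [0, 0, -0.02, 0, 0.2],
    [0, 0, -0.05, 0, 0.2],
    [0, 0, -0.065, 0, 0.2],
    [0.015, 0.018, -0.065, 0, 0.2],
    [0.03, 0.032, -0.065, 0, 0.2],
    [0.033, 0.035, -0.065, 0, 0.2],
    [0.033, 0.035, -0.065, 0, 0.2],
    [0.033, 0.035, -0.065, 0, 0.2],
  ],
)

```text
time: 21.6
eef_pos: [0.5652, 0.2458, 0.1689]
tcp_rot: [0.399, 0.917, -0.0, -0.0]
contact_force: [0.2, 0.0, -0.2]
opening: 0.6
finger_force: 0.0
```

```bash
python3 -c "
from h import *
s=np.array(ctrl.read_camera('scene'))
for c in 'ob': print(c,blobs(s,c,(280,190,480,380),40))
for n,p in(('A',(.566,.2467,.112)),('C',(.5149,.3067,.1126)),('F',(.513,.2515,.1144)),('new',(.562,.198,.113))): print(n,proj('scene',p).round(1))
legs((.5655,.247,.101,43),(.5655,.247,.28,43),(.5001,-.1912,.28,8.6))"
```

```text
o [(np.float64(390.63), np.float64(327.65), 98, np.int32(10), np.int32(13)), (np.float64(425.38), np.float64(331.48), 116, np.int32(11), np.int32(14))]
b [(np.float64(308.81), np.float64(231.39), 69, np.int32(8), np.int32(10)), (np.float64(377.04), np.float64(314.86), 115, np.int32(11), np.int32(13)), (np.float64(408.34), np.float64(317.82), 120, np.int32(12), np.int32(13))]
A [390.5 327.7]
C [425.3 331.5]
F [407.9 317.9]
new [376.8 315.6]
now [0.5653 0.2457 0.1689] phi 43.0 t 21.6 q6 -29 tilt [ 0.    -0.001]
-> (0.5655, 0.247, 0.101, 43) shift mm [ 0.8  1.  67.9] turn -0.0
-> (0.5655, 0.247, 0.28, 43) shift mm [   0.    0. -179.] turn 0.0
-> (0.5001, -0.1912, 0.28, 8.6) shift mm [-275.9 -346.7    0. ] turn 34.4
```

Rack unmoved and the blue tube seated; grasp sample A.

send_rows(
  steps=[
    [0.001, 0.001, 0.035, 0, 0.2],
    [0.001, 0.001, 0.06, 0, 0.2],
    [0.001, 0.001, 0.068, 0, 0.2],
    [0.001, 0.001, 0.068, 0, 0.2],
    [0.001, 0.001, 0.068, 0, -1],
    [0.001, 0.001, 0.068, 0, -1],
    [0.001, 0.001, 0.068, 0, -1],
    [0.001, 0.001, 0.068, 0, -1],
    [0.001, 0.001, 0.068, 0, -1],
    [0.001, 0.001, 0.068, 0, -1],
  ],
)

```text
time: 22.65
eef_pos: [0.5667, 0.2482, 0.1032]
tcp_rot: [0.399, 0.917, 0.001, 0.001]
contact_force: [0.3, 0.9, 6.0]
opening: 0.292
finger_force: 30.6
```

send_rows(
  steps=[
    [0, 0, -0.01, 0, -1],
    [0, 0, -0.03, 0, -1],
    [0, 0, -0.06, 0, -1],
    [0, 0, -0.1, 0, -1],
    [0, 0, -0.14, 0, -1],
    [0, 0, -0.17, 0, -1],
    [0, 0, -0.179, 0, -1],
    [0, 0, -0.179, 0, -1],
    [0, 0, -0.179, 0, -1],
  ],
)

```text
time: 23.55
eef_pos: [0.5645, 0.2476, 0.2778]
tcp_rot: [0.399, 0.917, -0.001, -0.002]
contact_force: [-0.2, 0.2, -0.8]
opening: 0.294
finger_force: 30.2
```

send_rows(
  steps=[
    [-0.025, -0.032, 0, 6, -1],
    [-0.055, -0.069, 0, 12, -1],
    [-0.085, -0.107, 0, 20, -1],
    [-0.115, -0.145, 0, 28, -1],
    [-0.145, -0.182, 0, 34.4, -1],
    [-0.175, -0.22, 0, 34.4, -1],
    [-0.205, -0.258, 0, 34.4, -1],
    [-0.235, -0.295, 0, 34.4, -1],
    [-0.258, -0.324, 0, 34.4, -1],
    [-0.271, -0.34, 0, 34.4, -1],
    [-0.276, -0.347, 0, 34.4, -1],
    [-0.276, -0.347, 0, 34.4, -1],
  ],
)

```text
time: 24.75
eef_pos: [0.4991, -0.1909, 0.2781]
tcp_rot: [0.653, 0.758, -0.0, -0.002]
contact_force: [0.5, -0.1, -0.2]
opening: 0.292
finger_force: 30.2
```

send_rows(
  steps=[
    [0, 0, 0.03, 0, -1],
    [0, 0, 0.06, 0, -1],
    [0, 0, 0.07, 0, -1],
    [0, 0, 0.07, 0, -1],
    [0, 0, 0.07, 0, -1],
  ],
)

```text
time: 25.25
eef_pos: [0.5006, -0.1902, 0.2112]
tcp_rot: [0.652, 0.758, 0.0, 0.001]
contact_force: [-0.2, 0.0, -0.5]
opening: 0.296
finger_force: 30.2
```

```bash
python3 -c "
from h import *
legs((.5001,-.1912,.175,8.6))"
```

```text
now [ 0.5006 -0.1902  0.2112] phi 8.7 t 25.2 q6 -40 tilt [-0.001  0.001]
-> (0.5001, -0.1912, 0.175, 8.6) shift mm [-0.9 -0.6 36.2] turn 0.1
```

send_rows(
  steps=[
    [-0.001, -0.0005, 0.01, 0, -1],
    [-0.001, -0.0005, 0.016, 0, -1],
    [-0.001, -0.0005, 0.022, 0, -1],
    [-0.001, -0.0005, 0.028, 0, -1],
    [-0.001, -0.0005, 0.034, 0, -1],
    [-0.001, -0.0005, 0.036, 0, -1],
    [-0.001, -0.0005, 0.036, 0, -1],
  ],
)

```text
time: 25.95
eef_pos: [0.4997, -0.1919, 0.174]
tcp_rot: [0.652, 0.758, 0.0, 0.0]
contact_force: [1.1, -1.5, -3.0]
opening: 0.291
finger_force: 30.0
```

send_rows(
  steps=[
    [0, 0, 0.01, 0, -1],
    [0, 0, 0.02, 0, -1],
    [0, 0, 0.028, 0, -1],
    [0, 0, 0.033, 0, -1],
    [0, 0, 0.036, 0, -1],
    [0, 0, 0.038, 0, -1],
    [0, 0, 0.038, 0, -1],
  ],
)

```text
time: 26.65
eef_pos: [0.5003, -0.1924, 0.1381]
tcp_rot: [0.652, 0.758, -0.0, 0.001]
contact_force: [-0.9, -1.5, 7.0]
opening: 0.292
finger_force: 31.1
```

send_rows(
  steps=[
    [0, 0, 0, 0, 0.2],
    [0, 0, 0, 0, 0.2],
    [0, 0, 0, 0, 0.2],
    [0, 0, -0.03, 0, 0.2],
    [0, 0, -0.055, 0, 0.2],
    [0, 0, -0.06, 0, 0.2],
    [0.03, 0, -0.06, 0, 0.2],
    [0.05, 0, -0.06, 0, 0.2],
    [0.051, 0, -0.06, 0, 0.2],
    [0.051, 0, -0.06, 0, 0.2],
    [0.051, 0, -0.06, 0, 0.2],
  ],
)

```text
time: 27.75
eef_pos: [0.4919, -0.1417, 0.1957]
tcp_rot: [0.652, 0.758, -0.0, -0.0]
contact_force: [-0.1, -1.0, -0.3]
opening: 0.602
finger_force: 0.0
```

```bash
python3 -c "
from h import *
legs((.4927,-.1415,.138,8.6))"
```

```text
now [ 0.4919 -0.1417  0.1957] phi 8.6 t 27.8 q6 -36 tilt [ 0.    -0.001]
-> (0.4927, -0.1415, 0.138, 8.6) shift mm [ 0.1  0.8 57.7] turn -0.0
```

send_rows(
  steps=[
    [0, 0.001, 0.03, 0, 0.2],
    [0, 0.001, 0.054, 0, 0.2],
    [0, 0.001, 0.059, 0, 0.2],
    [0, 0.001, 0.059, 0, 0.2],
    [0, 0.001, 0.059, 0, -1],
    [0, 0.001, 0.059, 0, -1],
    [0, 0.001, 0.059, 0, -1],
    [0, 0.001, 0.059, 0, -1],
    [0, 0.001, 0.059, 0, -1],
    [0, 0.001, 0.059, 0, -1],
  ],
)

```text
time: 28.75
eef_pos: [0.4941, -0.1416, 0.1388]
tcp_rot: [0.652, 0.758, 0.0, 0.002]
contact_force: [0.0, -0.4, 5.6]
opening: 0.297
finger_force: 30.8
```

send_rows(
  steps=[
    [0, 0, -0.01, 0, -1],
    [0, 0, -0.03, 0, -1],
    [0, 0, -0.06, 0, -1],
    [0, 0, -0.1, 0, -1],
    [0, 0, -0.13, 0, -1],
    [0, 0, -0.14, 0, -1],
    [0, 0, -0.14, 0, -1],
  ],
)

```text
time: 29.45
eef_pos: [0.4932, -0.1413, 0.2785]
tcp_rot: [0.652, 0.758, 0.0, 0.001]
contact_force: [0.5, -0.4, -1.0]
opening: 0.289
finger_force: 30.4
```

```bash
python3 -c "
from h import *
rackcaps('t7')
legs((.5085,.199,.26,43))"
```

```text
o (np.float64(167.77), np.float64(236.7), 71) [0.515  0.3072 0.113 ]
b (np.float64(210.74), np.float64(218.74), 61) [0.5612 0.1976 0.1147]
b (np.float64(189.54), np.float64(237.44), 63) [0.5125 0.2513 0.1145]
now [ 0.492  -0.1407  0.2752] phi 8.6 t 29.6 q6 -36 tilt [ 0.002 -0.003]
-> (0.5085, 0.199, 0.26, 43) shift mm [333.4  67.1  15.2] turn -34.4
```

send_rows(
  steps=[
    [0.03, 0.006, 0, -6, -1],
    [0.07, 0.014, 0, -13, -1],
    [0.11, 0.022, 0, -20, -1],
    [0.15, 0.03, 0, -27, -1],
    [0.195, 0.039, 0, -34.4, -1],
    [0.24, 0.048, 0, -34.4, -1],
    [0.28, 0.056, 0.005, -34.4, -1],
    [0.31, 0.062, 0.01, -34.4, -1],
    [0.327, 0.066, 0.015, -34.4, -1],
    [0.333, 0.067, 0.015, -34.4, -1],
    [0.333, 0.067, 0.015, -34.4, -1],
  ],
)

```text
time: 30.65
eef_pos: [0.5084, 0.1983, 0.2601]
tcp_rot: [0.398, 0.917, -0.001, -0.002]
contact_force: [-0.5, -0.8, -0.9]
opening: 0.296
finger_force: 30.3
```

send_rows(
  steps=[
    [0, 0, 0.03, 0, -1],
    [0, 0, 0.06, 0, -1],
    [0, 0, 0.08, 0, -1],
    [0, 0, 0.08, 0, -1],
    [0, 0, 0.08, 0, -1],
  ],
)

```text
time: 31.15
eef_pos: [0.5095, 0.1972, 0.1824]
tcp_rot: [0.399, 0.917, -0.0, -0.0]
contact_force: [0.2, -0.1, -0.1]
opening: 0.293
finger_force: 30.4
```

```bash
python3 -c "
from h import *
legs((.5085,.199,.14,43))"
```

```text
now [0.5095 0.1972 0.1824] phi 42.9 t 31.1 q6 -32 tilt [ 0.    -0.001]
-> (0.5085, 0.199, 0.14, 43) shift mm [ 2.1  0.5 42.4] turn -0.1
```

send_rows(
  steps=[
    [0.0015, 0.0005, 0.01, 0, -1],
    [0.0015, 0.0005, 0.018, 0, -1],
    [0.0015, 0.0005, 0.024, 0, -1],
    [0.0015, 0.0005, 0.03, 0, -1],
    [0.0015, 0.0005, 0.036, 0, -1],
    [0.0015, 0.0005, 0.04, 0, -1],
    [0.0015, 0.0005, 0.04, 0, -1],
  ],
)

```text
time: 31.85
eef_pos: [0.5083, 0.1995, 0.1414]
tcp_rot: [0.399, 0.917, -0.0, -0.001]
contact_force: [0.3, 0.0, -0.7]
opening: 0.294
finger_force: 30.4
```

send_rows(
  steps=[
    [0, 0, 0.012, 0, -1],
    [0, 0, 0.022, 0, -1],
    [0, 0, 0.03, 0, -1],
    [0, 0, 0.035, 0, -1],
    [0, 0, 0.038, 0, -1],
    [0, 0, 0.038, 0, -1],
    [0, 0, 0.038, 0, 0.2],
    [0, 0, 0.038, 0, 0.2],
    [0, 0, 0.038, 0, 0.2],
    [0, 0, 0.02, 0, 0.2],
    [0, 0, -0.02, 0, 0.2],
    [0, 0, -0.03, 0, 0.2],
  ],
)

```text
time: 33.05
eef_pos: [0.5112, 0.2001, 0.177]
tcp_rot: [0.399, 0.917, 0.002, 0.003]
contact_force: [0.6, -0.2, 1.0]
opening: 0.601
finger_force: 0.0
```

send_rows(
  steps=[
    [0.03, 0.032, 0, 0, 0.2],
    [0.055, 0.058, 0, 0, 0.2],
    [0.07, 0.074, 0, 0, 0.2],
    [0.074, 0.078, 0, 0, 0.2],
    [0.074, 0.078, 0, 0, 0.2],
    [0.074, 0.078, 0, 0, 0.2],
  ],
)

```text
time: 33.65
eef_pos: [0.5151, 0.3061, 0.1719]
tcp_rot: [0.399, 0.917, -0.0, -0.0]
contact_force: [-0.6, 0.3, -0.3]
opening: 0.605
finger_force: 0.0
```

```bash
python3 -c "
from h import *
s=np.array(ctrl.read_camera('scene'))
for c in 'ob': print(c,blobs(s,c,(280,190,480,380),40))
print(proj('scene',(.5085,.199,.113)))
legs((.5147,.307,.101,43),(.5147,.307,.28,43),(.4927,-.1418,.28,8.6))"
```

```text
o [(np.float64(294.67), np.float64(225.03), 63, np.int32(8), np.int32(9)), (np.float64(425.55), np.float64(330.67), 101, np.int32(11), np.int32(14))]
b [(np.float64(393.53), np.float64(306.99), 118, np.int32(12), np.int32(13)), (np.float64(376.66), np.float64(315.41), 111, np.int32(10), np.int32(14)), (np.float64(408.37), np.float64(317.77), 119, np.int32(12), np.int32(13))]
[392.91623604 306.1594902 ]
now [0.5152 0.3059 0.172 ] phi 42.9 t 33.7 q6 -22 tilt [-0.    -0.001]
-> (0.5147, 0.307, 0.101, 43) shift mm [ 1.2  0.4 71. ] turn -0.1
-> (0.5147, 0.307, 0.28, 43) shift mm [   0.    0. -179.] turn 0.0
-> (0.4927, -0.1418, 0.28, 8.6) shift mm [-313.2 -322.2    0. ] turn 34.4
```

send_rows(
  steps=[
    [0.001, 0, 0.035, 0, 0.2],
    [0.001, 0, 0.06, 0, 0.2],
    [0.001, 0, 0.071, 0, 0.2],
    [0.001, 0, 0.071, 0, 0.2],
    [0.001, 0, 0.071, 0, -1],
    [0.001, 0, 0.071, 0, -1],
    [0.001, 0, 0.071, 0, -1],
    [0.001, 0, 0.071, 0, -1],
    [0.001, 0, 0.071, 0, -1],
    [0.001, 0, 0.071, 0, -1],
  ],
)

```text
time: 34.7
eef_pos: [0.5156, 0.3081, 0.1031]
tcp_rot: [0.399, 0.917, 0.001, 0.001]
contact_force: [-1.3, -0.2, 6.1]
opening: 0.297
finger_force: 29.8
```

send_rows(
  steps=[
    [0, 0, -0.01, 0, -1],
    [0, 0, -0.03, 0, -1],
    [0, 0, -0.06, 0, -1],
    [0, 0, -0.1, 0, -1],
    [0, 0, -0.14, 0, -1],
    [0, 0, -0.17, 0, -1],
    [0, 0, -0.179, 0, -1],
    [0, 0, -0.179, 0, -1],
    [0, 0, -0.179, 0, -1],
  ],
)

```text
time: 35.6
eef_pos: [0.5138, 0.3073, 0.278]
tcp_rot: [0.399, 0.917, -0.001, -0.001]
contact_force: [-0.3, -1.1, -0.2]
opening: 0.297
finger_force: 29.6
```

send_rows(
  steps=[
    [-0.028, -0.029, 0, 6, -1],
    [-0.062, -0.064, 0, 12, -1],
    [-0.096, -0.099, 0, 20, -1],
    [-0.13, -0.134, 0, 28, -1],
    [-0.164, -0.169, 0, 34.4, -1],
    [-0.198, -0.204, 0, 34.4, -1],
    [-0.232, -0.239, 0, 34.4, -1],
    [-0.266, -0.274, 0, 34.4, -1],
    [-0.292, -0.301, 0, 34.4, -1],
    [-0.307, -0.316, 0, 34.4, -1],
    [-0.313, -0.322, 0, 34.4, -1],
    [-0.313, -0.322, 0, 34.4, -1],
  ],
)

```text
time: 36.8
eef_pos: [0.4918, -0.1412, 0.2781]
tcp_rot: [0.653, 0.758, -0.0, -0.002]
contact_force: [0.1, 0.8, 0.0]
opening: 0.293
finger_force: 29.6
```

send_rows(
  steps=[
    [0, 0, 0.03, 0, -1],
    [0, 0, 0.06, 0, -1],
    [0, 0, 0.07, 0, -1],
    [0, 0, 0.07, 0, -1],
    [0, 0, 0.07, 0, -1],
  ],
)

```text
time: 37.3
eef_pos: [0.4932, -0.1404, 0.2113]
tcp_rot: [0.652, 0.759, 0.0, 0.001]
contact_force: [-0.7, 0.4, 0.2]
opening: 0.292
finger_force: 29.7
```

```bash
python3 -c "
from h import *
legs((.4927,-.1418,.175,8.6))"
```

```text
now [ 0.4932 -0.1404  0.2113] phi 8.7 t 37.3 q6 -36 tilt [-0.001  0.001]
-> (0.4927, -0.1418, 0.175, 8.6) shift mm [-1.3 -0.7 36.3] turn 0.1
```

send_rows(
  steps=[
    [-0.001, -0.0005, 0.01, 0, -1],
    [-0.001, -0.0005, 0.016, 0, -1],
    [-0.001, -0.0005, 0.022, 0, -1],
    [-0.001, -0.0005, 0.028, 0, -1],
    [-0.001, -0.0005, 0.034, 0, -1],
    [-0.001, -0.0005, 0.036, 0, -1],
    [-0.001, -0.0005, 0.036, 0, -1],
  ],
)

```text
time: 38.0
eef_pos: [0.4928, -0.142, 0.1743]
tcp_rot: [0.652, 0.758, 0.001, 0.001]
contact_force: [3.5, -0.2, -1.0]
opening: 0.292
finger_force: 29.4
```

send_rows(
  steps=[
    [0, 0, 0.01, 0, -1],
    [0, 0, 0.02, 0, -1],
    [0, 0, 0.028, 0, -1],
    [0, 0, 0.033, 0, -1],
    [0, 0, 0.036, 0, -1],
    [0, 0, 0.038, 0, -1],
    [0, 0, 0.038, 0, -1],
  ],
)

```text
time: 38.7
eef_pos: [0.4927, -0.1425, 0.138]
tcp_rot: [0.652, 0.758, -0.0, 0.0]
contact_force: [1.5, 1.2, 8.4]
opening: 0.287
finger_force: 30.3
```

send_rows(
  steps=[
    [0, 0, 0, 0, 0.2],
    [0, 0, 0, 0, 0.2],
    [0, 0, 0, 0, 0.2],
    [0, 0, -0.03, 0, 0.2],
    [0, 0, -0.07, 0, 0.2],
    [0, 0, -0.11, 0, 0.2],
    [0.05, 0, -0.15, 0, -1],
    [0.1, 0, -0.2, 0, -1],
    [0.15, 0, -0.22, 0, -1],
    [0.2, 0, -0.23, 0, -1],
    [0.2, 0, -0.23, 0, -1],
    [0.2, 0, -0.23, 0, -1],
  ],
)

```text
time: 39.9
eef_pos: [0.4617, 0.0588, 0.3683]
tcp_rot: [0.65, 0.76, 0.001, 0.001]
contact_force: [0.1, -0.5, 0.6]
opening: 0.001
finger_force: 0.0
```

```bash
cat >> h.py <<'E'
def sh(x,y,z):
    a=np.radians(8.6);return np.array([.5136+x*np.cos(a)-y*np.sin(a),-.2135+x*np.sin(a)+y*np.cos(a),z])
E
python3 -c "
from h import *
t=snap('top','t8');s=snap('scene','s8')
for th in (1.7,1.8,1.9):
    c,q=np.cos(th),np.sin(th)
    print(th,[(proj(n,sh(.085-.18*c,y,.16+.18*q)).round(1)) for n in('top','scene') for y in(.105,-.105)])
cv2.imwrite('pics/c8.png',cv2.hconcat([cv2.resize(t[140:310,310:440],(390,510),interpolation=2),cv2.resize(s[150:300,220:360],(400,510),interpolation=2)])[:,:,::-1])
print([sh(.16,y,.3).round(4) for y in(.055,-.055)])
legs((*sh(.165,.055,.0)[:2],.36,8.6))
"
```

```text
1.7 [array([326.1, 180.5]), array([422.5, 166.2]), array([284.4, 190.5]), array([227.8, 165.1])]
1.8 [array([324.9, 172.9]), array([420.8, 158.7]), array([279.3, 194.4]), array([222.7, 168.4])]
1.9 [array([323.6, 165.8]), array([418.9, 151.8]), array([274.2, 198.8]), array([217.7, 172.3])]
[array([ 0.6636, -0.1352,  0.3   ]), array([ 0.68 , -0.244,  0.3  ])]
now [0.4619 0.056  0.3657] phi 8.7 t 40.0 q6 -14 tilt [-0.001 -0.002]
-> (np.float64(0.6685203589833518), np.float64(-0.13444506737420261), 0.36, 8.6) shift mm [-219.6  175.4    5.7] turn 0.1
```

View pics/c8.png

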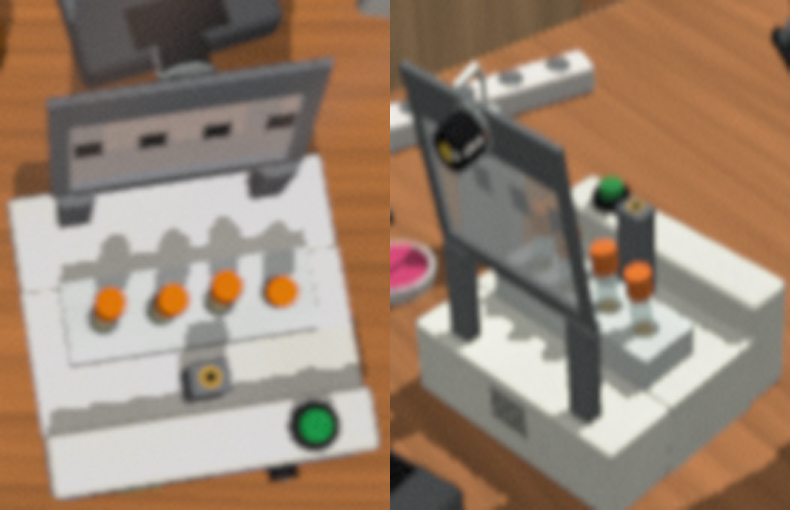

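Four orange caps sit in the slots. The cover's free edge is at top (326.7,173.3) to (420,160.7), so its angle is about 1.78 rad. The knob is mid-width on the far side. Next: approach from behind.

```bash
python3 -c "
from h import *
legs((*sh(.165,.17,0)[:2],.36,8.6),(*sh(.165,.065,0)[:2],.36,8.6),(*sh(.165,.065,0)[:2],.305,8.6),(*sh(.085,.065,0)[:2],.305,8.6))
"
```

```text
now [0.4619 0.056  0.3657] phi 8.7 t 40.0 q6 -14 tilt [-0.001 -0.002]
-> (np.float64(0.6513237944873252), np.float64(-0.020738083553796943), 0.36, 8.6) shift mm [-104.6  175.6    5.7] turn 0.1
-> (np.float64(0.6670250055489148), np.float64(-0.12455750356373256), 0.36, 8.6) shift mm [-105.    0.    0.] turn 0.0
-> (np.float64(0.6670250055489148), np.float64(-0.12455750356373256), 0.305, 8.6) shift mm [ 0.  0. 55.] turn 0.0
-> (np.float64(0.5879244950651543), np.float64(-0.13652033103922934), 0.305, 8.6) shift mm [ -0. -80.   0.] turn 0.0
```

send_rows(
  steps=[
    [-0.02, 0.04, 0.005, 0, -1],
    [-0.045, 0.08, 0.005, 0, -1],
    [-0.07, 0.12, 0.005, 0, -1],
    [-0.095, 0.16, 0.005, 0, -1],
    [-0.105, 0.176, 0.005, 0, -1],
    [-0.105, 0.176, 0.005, 0, -1],
    [-0.145, 0.176, 0.005, 0, -1],
    [-0.185, 0.176, 0.005, 0, -1],
    [-0.21, 0.176, 0.015, 0, -1],
    [-0.21, 0.176, 0.05, 0, -1],
    [-0.21, 0.176, 0.06, 0, -1],
    [-0.21, 0.176, 0.06, 0, -1],
  ],
)

```text
time: 41.2
eef_pos: [0.6657, -0.1253, 0.3027]
tcp_rot: [0.652, 0.758, -0.001, -0.003]
contact_force: [-0.3, -1.2, -0.0]
opening: -0.003
finger_force: 0.0
```

send_rows(
  steps=[
    [0, -0.02, 0, 0, -1],
    [0, -0.04, -0.003, 0, -1],
    [0, -0.06, -0.008, 0, -1],
    [0, -0.083, -0.014, 0, -1],
    [0, -0.105, -0.01, 0, -1],
    [0, -0.126, -0.003, 0, -1],
  ],
)

```text
time: 41.8
eef_pos: [0.5437, -0.144, 0.3132]
tcp_rot: [0.652, 0.759, 0.001, 0.003]
contact_force: [1.7, -0.5, 2.5]
opening: 0.004
finger_force: 1.1
```

send_rows(
  steps=[
    [0, -0.014, 0.007, 0, -1],
    [0, -0.027, 0.015, 0, -1],
    [0, -0.038, 0.024, 0, -1],
    [0, -0.049, 0.035, 0, -1],
    [0, -0.058, 0.046, 0, -1],
    [0, -0.067, 0.058, 0, -1],
    [0, -0.074, 0.071, 0, -1],
    [0, -0.08, 0.085, 0, -1],
    [0, -0.084, 0.099, 0, -1],
    [0, -0.087, 0.109, 0, -1],
    [0, -0.088, 0.117, 0, -1],
  ],
)

```text
time: 42.9
eef_pos: [0.4556, -0.1573, 0.191]
tcp_rot: [0.652, 0.758, -0.0, -0.001]
contact_force: [-1.3, 0.4, 0.7]
opening: 0.002
finger_force: 0.4
```

send_rows(
  steps=[
    [0, 0, 0.006, 0, -1],
    [0, 0, 0.01, 0, -1],
    [0, 0, 0.014, 0, -1],
    [0, 0, 0.016, 0, -1],
    [0, 0, 0.016, 0, -1],
    [0, 0, 0.016, 0, -1],
  ],
)

```text
time: 43.5
eef_pos: [0.4564, -0.1576, 0.1765]
tcp_rot: [0.652, 0.758, 0.0, 0.0]
contact_force: [0.0, 0.0, 0.1]
opening: -0.0
finger_force: 0.0
```

send_rows(
  steps=[
    [0, 0, 0.002, 0, -1],
    [0, 0, 0.004, 0, -1],
    [0, 0, 0.006, 0, -1],
    [0, 0, 0.007, 0, -1],
    [0, 0, 0.007, 0, -1],
  ],
)

```text
time: 44.0
eef_pos: [0.4568, -0.1577, 0.1758]
tcp_rot: [0.652, 0.758, -0.0, -0.0]
contact_force: [-12.1, 6.8, 27.4]
opening: -0.003
finger_force: 13.5
```

send_rows(
  steps=[
    [0, 0, -0.02, 0, -1],
    [0, 0, -0.06, 0, -1],
    [0.03, 0, -0.09, 0, -1],
    [0.08, 0, -0.1, 0, -1],
    [0.13, 0, -0.1, 0, -1],
    [0.18, 0, -0.1, 0, 0.5],
    [0.2, 0, -0.1, 0, 0.5],
    [0.2, 0, -0.1, 0, 0.5],
  ],
)

```text
time: 44.8
eef_pos: [0.4257, 0.0425, 0.2695]
tcp_rot: [0.65, 0.76, 0.0, 0.0]
contact_force: [0.2, 0.1, 0.5]
opening: 0.503
finger_force: 0.0
```

```bash
python3 -c "
from h import *
t=snap('top','t9');s=snap('scene','s9')
k=sh(-.077,0,.207);print('knob exp',k,proj('top',k),proj('scene',k))
cv2.imwrite('pics/c9.png',cv2.hconcat([cv2.resize(t[230:300,345:415],(400,400),interpolation=2),cv2.resize(s[150:290,220:360],(400,400),interpolation=2)])[:,:,::-1])
legs((*sh(-.077,0,0)[:2],.26,90))
"
```

```text
knob exp [ 0.43746576 -0.22501422  0.207     ] [382.02648445 263.62518834] [305.56841613 196.07811687]
now [0.4264 0.0402 0.2694] phi 8.7 t 44.9 q6 -17 tilt [-0.001  0.   ]
-> (np.float64(0.43746575865938053), np.float64(-0.22501422144516564), 0.26, 90) shift mm [-263.9  -29.     9.4] turn -81.3
```

View pics/c9.png

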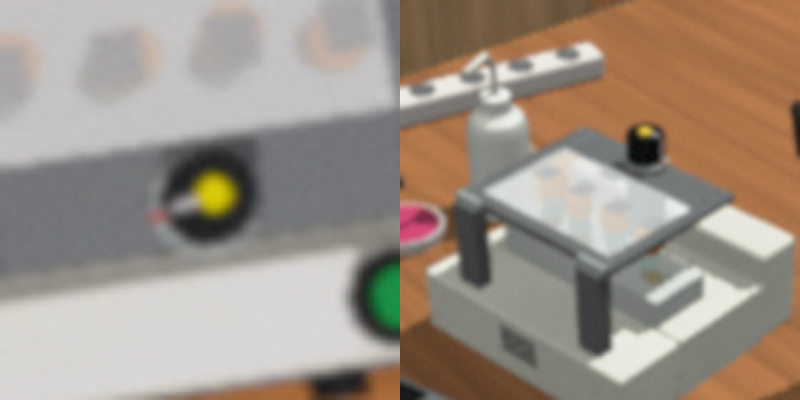

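Knob at crop (212,194), i.e. full-image (382.1,264.0), matching the expected axis. The white line points left and slightly down, over the red mark. The cover is level.

send_rows(
  steps=[
    [-0.03, -0.003, 0, -8.5, 0.5],
    [-0.06, -0.007, 0, -17, 0.5],
    [-0.1, -0.011, 0, -25, 0.5],
    [-0.14, -0.015, 0, -33, 0.5],
    [-0.18, -0.02, 0, -41, 0.5],
    [-0.215, -0.024, 0, -49, 0.5],
    [-0.24, -0.027, 0, -57, 0.5],
    [-0.258, -0.0285, 0, -65, 0.5],
    [-0.264, -0.029, 0, -73, 0.5],
    [-0.264, -0.029, 0, -81, 0.5],
    [-0.264, -0.029, 0, -89, 0.5],
    [-0.264, -0.029, 0, -97, 0.5],
  ],
)

```text
time: 46.1
eef_pos: [0.4364, -0.2272, 0.269]
tcp_rot: [-0.137, 0.991, 0.0, -0.0]
contact_force: [-0.2, -0.6, 0.3]
opening: 0.748
finger_force: 0.0
```

send_rows(
  steps=[
    [0, 0, 0, -8, 0.5],
    [0, 0, 0, -14, 0.5],
    [0, 0, 0, -17, 0.5],
    [0, 0, 0, -17, 0.5],
    [0, 0, 0, -17, 0.5],
  ],
)

```text
time: 46.6
eef_pos: [0.4367, -0.2263, 0.2691]
tcp_rot: [-0.279, 0.96, 0.0, -0.0]
contact_force: [0.5, -0.3, 0.6]
opening: 0.75
finger_force: 0.0
```

```bash
python3 -c "
from h import *
legs((.4375,-.225,.188,123))
"
```

```text
now [ 0.4367 -0.2263  0.2691] phi 122.4 t 46.6 q6 -162 tilt [0. 0.]
-> (0.4375, -0.225, 0.188, 123) shift mm [-1.4  0.7 81.1] turn -0.6
```

send_rows(
  steps=[
    [-0.001, 0.001, 0.03, 8, 0.5],
    [-0.001, 0.001, 0.06, 8, 0.5],
    [-0.001, 0.001, 0.077, 8, 0.5],
    [-0.001, 0.001, 0.081, 8, 0.5],
    [-0.001, 0.001, 0.081, 8, 0.5],
    [-0.001, 0.001, 0.081, 8, -1],
    [-0.001, 0.001, 0.081, 8, -1],
    [-0.001, 0.001, 0.081, 8, -1],
    [-0.001, 0.001, 0.081, 8, -1],
    [-0.001, 0.001, 0.081, 8, -1],
    [-0.001, 0.001, 0.081, 8, -1],
  ],
  squeeze=50,
)

```text
time: 47.7
eef_pos: [0.4385, -0.2252, 0.1903]
tcp_rot: [-0.213, 0.977, -0.002, 0.001]
contact_force: [0.8, -3.0, 4.8]
opening: 0.427
finger_force: 49.9
```

```bash
python3 -c "
from h import *
legs((.4375,-.225,.188,114.4));s=ctrl.get_state();print(s['wrist_torque'],s['contact_force'],s['opening'])
"
```

```text
now [ 0.4385 -0.2252  0.1903] phi 114.6 t 47.7 q6 -154 tilt [-0.001 -0.005]
-> (0.4375, -0.225, 0.188, 114.4) shift mm [0.9 0.6 2.3] turn 0.2
[-0.6172691  -0.09824588  0.01974515] [ 0.78799072 -2.96411035  4.81818446] 0.42742931572175397
```

send_rows(
  steps=[
    [0, 0, 0, 8, -1],
    [0, 0, 0, 16, -1],
    [0, 0, 0.001, 24, -1],
    [0, 0, 0.001, 32, -1],
    [0, 0, 0.001, 40, -1],
    [0, 0, 0.001, 48, -1],
    [0, 0, 0.001, 56, -1],
    [0, 0, 0.0015, 64, -1],
    [0, 0, 0.0015, 72, -1],
    [0, 0, 0.002, 80, -1],
    [0, 0, 0.002, 88, -1],
    [0, 0, 0.002, 96, -1],
  ],
)

```text
time: 48.9
eef_pos: [0.4385, -0.2256, 0.1883]
tcp_rot: [0.586, 0.811, -0.001, 0.003]
contact_force: [0.4, -5.3, 4.2]
opening: 0.431
finger_force: 50.1
```

```bash
python3 -c "
from h import *
legs();s=ctrl.get_state();print(s['wrist_torque'],s['contact_force'],s['opening'])
"
```

```text
now [ 0.4385 -0.2256  0.1883] phi 18.3 t 48.9 q6 -57 tilt [-0.006  0.001]
[-0.87819107 -0.06178008  0.06863216] [ 0.37057376 -5.26074754  4.2469666 ] 0.43099620758012347
```

send_rows(
  steps=[
    [0, 0, 0, 8, -1],
    [0, 0, 0, 16, -1],
    [0, 0, 0.0005, 24, -1],
    [0, 0, 0.001, 32, -1],
    [0, 0, 0.001, 40, -1],
  ],
)

```text
time: 49.4
eef_pos: [0.4383, -0.2256, 0.1873]
tcp_rot: [0.828, 0.561, -0.0, 0.003]
contact_force: [1.1, -5.6, 5.6]
opening: 0.426
finger_force: 50.1
```

```bash
cat > w.py <<'E'
from h import *
s=ctrl.get_state();legs();print("TQ",s['wrist_torque'].round(3),"op",s['opening'])
E
python3 w.py
```

```text
now [ 0.4383 -0.2256  0.1873] phi -21.7 t 49.4 q6 -17 tilt [-0.004  0.004]
TQ [-0.903  0.027  0.028] op 0.4264234280528277
```

send_rows(
  steps=[
    [0, 0, 0, 8, -1],
    [0, 0, 0.0005, 15, -1],
  ],
)

```text
time: 49.6
eef_pos: [0.4383, -0.2256, 0.1871]
tcp_rot: [0.893, 0.449, -0.0, 0.003]
contact_force: [-1.3, -4.2, 8.4]
opening: 0.427
finger_force: 50.3
```

```bash
python3 w.py
```

```text
now [ 0.4383 -0.2256  0.1871] phi -36.6 t 49.6 q6 -2 tilt [-0.003  0.005]
TQ [-0.763  0.239  0.29 ] op 0.42745634544617633
```

send_rows(
  steps=[
    [0, 0, 0, 7, -1],
    [0, 0, 0, 7, -1],
  ],
)

```text
time: 49.8
eef_pos: [0.4382, -0.2256, 0.1871]
tcp_rot: [0.919, 0.395, -0.0, 0.003]
contact_force: [-1.3, -4.4, 7.2]
opening: 0.427
finger_force: 50.4
```

```bash
python3 w.py
```

```text
now [ 0.4382 -0.2256  0.1871] phi -43.4 t 49.8 q6 5 tilt [-0.002  0.005]
TQ [-0.826  0.196  0.062] op 0.4270696620582049
```

send_rows(
  steps=[
    [0, 0, 0, 6, -1],
  ],
)

```text
time: 49.9
eef_pos: [0.4382, -0.2256, 0.1872]
tcp_rot: [0.938, 0.347, 0.0, 0.003]
contact_force: [-1.2, -5.0, 7.4]
opening: 0.425
finger_force: 50.3
```

```bash
python3 w.py
```

```text
now [ 0.4382 -0.2256  0.1872] phi -49.4 t 49.9 q6 11 tilt [-0.002  0.006]
TQ [-0.756  0.207  0.38 ] op 0.42456423318133013
```

Torque 0.38 N·m while turning means the limiter is slipping, so release and look.

send_rows(
  steps=[
    [0, 0, 0, 0, 0.5],
    [0, 0, 0, 0, 0.5],
    [0, 0, 0, 0, 0.5],
    [0, 0, 0, 0, 0.5],
    [0, 0, -0.04, 0, 0.5],
    [0, 0, -0.09, 0, 0.5],
    [0.03, -0.03, -0.09, 0, -1],
    [0.06, -0.06, -0.09, 0, -1],
    [0.09, -0.09, -0.09, 0, -1],
    [0.12, -0.12, -0.09, 0, -1],
    [0.12, -0.12, -0.09, 0, -1],
  ],
)

```text
time: 51.0
eef_pos: [0.45, -0.0504, 0.2744]
tcp_rot: [0.937, 0.35, 0.0, -0.001]
contact_force: [-0.4, -0.1, 0.4]
opening: 0.001
finger_force: 0.0
```

```bash
python3 -c "
from h import *
t=snap('top','t10');legs()
cv2.imwrite('pics/c10.png',cv2.resize(t[240:290,350:430],(800,500),interpolation=2)[:,:,::-1])"
```

```text
now [ 0.4501 -0.0524  0.2745] phi -49.1 t 51.0 q6 30 tilt [-0.    -0.001]
```

View pics/c10.png

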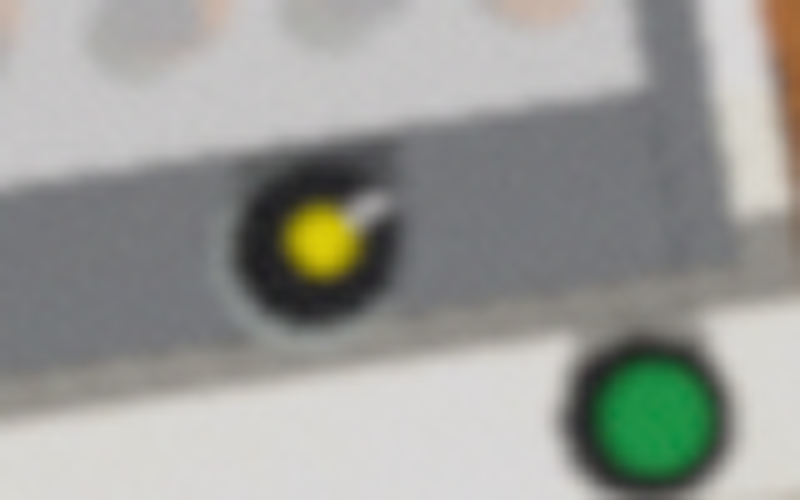

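The line at (385,202) now points up-right. It has turned about 165° in all, and the red mark is hidden behind the knob. Check it from the scene camera.

```bash
python3 -c "
from h import *
s=snap('scene','s10');a=s[180:215,285:325];b=cv2.imread('pics/s9.png')[180:215,285:325,::-1]
cv2.imwrite('pics/c11.png',cv2.hconcat([cv2.resize(i,(400,350),interpolation=2) for i in(b,a)])[:,:,::-1])
def P(ang,r,z,n): 
    k=np.array([.4375,-.225]);a=np.radians(ang);return proj(n,(k[0]+r*np.cos(a),k[1]+r*np.sin(a),z)).round(1)
print([(g,(P(g,.022,.17,'scene')-[285,180])*10) for g in(-90,-75,-60,-45,-30,-15,0)])
print([(g,(P(g,.022,.17,'top'))) for g in(-90,-60,-30,0,90,110)])
t=np.array(cv2.imread('pics/t10.png'))[:,:,::-1].astype(int);d=t[250:280,368:400];r=d[...,0]-d[...,1:].max(2);print(np.argwhere(r>12)[:20]+[250,368])
"
```

```text
[(-90, array([161., 243.])), (-75, array([147., 250.])), (-60, array([137., 259.])), (-45, array([132., 268.])), (-30, array([133., 278.])), (-15, array([138., 288.])), (0, array([148., 297.]))]
[(-90, array([389.4, 264.9])), (-60, array([388.1, 260.3])), (-30, array([384.7, 257. ])), (0, array([380.1, 255.8])), (90, array([371.2, 264.9])), (110, array([371.8, 268. ]))]
[[262 381]
 [262 382]
 [262 383]
 [263 380]
 [263 381]
 [263 382]
 [263 383]
 [263 384]
 [264 380]
 [264 381]
 [264 382]
 [264 383]
 [264 384]
 [265 380]
 [265 381]
 [265 382]
 [265 383]
 [266 381]
 [266 383]]
```

View pics/c11.png

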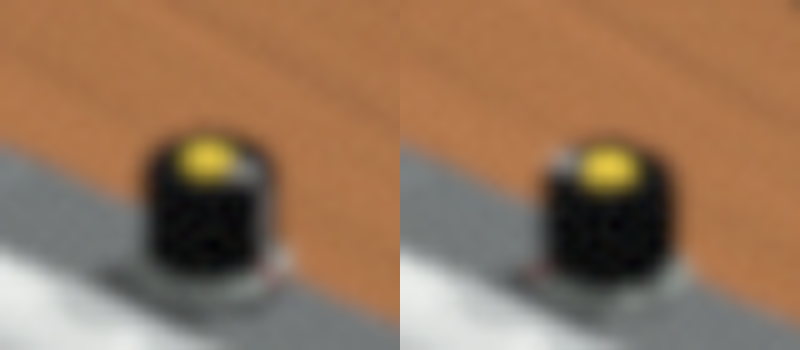

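The red mark at (138,270) in the right half sits at about −40° in world angle and the white line at about −59°. So the slip is about 19° (0.33 rad), in band. Now the start button.

```bash
python3 -c "
from h import *
legs((.398,-.315,.26,98.6),(.398,-.315,.15,98.6))
t=np.array(cv2.imread('pics/t10.png'))[:,:,::-1].copy();print([(b,onz('top',b[0],b[1],.127).round(4)) for b in blobs(t,'g',(395,265,435,300))])"
```

```text
now [ 0.4502 -0.0537  0.2745] phi -49.2 t 51.1 q6 30 tilt [-0.001 -0.   ]
-> (0.398, -0.315, 0.26, 98.6) shift mm [-210.1  163.8   14.5] turn 32.2
-> (0.398, -0.315, 0.15, 98.6) shift mm [  0.   0. 110.] turn 0.0
[((np.float64(414.72), np.float64(281.34), 120, np.int32(12), np.int32(12)), array([ 0.3998, -0.3148,  0.127 ]))]
```

send_rows(
  steps=[
    [-0.03, 0.024, 0, 8, -1],
    [-0.06, 0.047, 0, 16, -1],
    [-0.095, 0.074, 0, 24, -1],
    [-0.13, 0.101, 0, 32, -1],
    [-0.165, 0.129, 0, 32, -1],
    [-0.19, 0.148, 0, 32, -1],
    [-0.205, 0.16, 0, 32, -1],
    [-0.21, 0.164, 0, 32, -1],
    [-0.21, 0.164, 0, 32, -1],
    [-0.21, 0.164, 0.02, 32, -1],
    [-0.21, 0.164, 0.02, 32, -1],
  ],
)

```text
time: 52.2
eef_pos: [0.3968, -0.314, 0.2522]
tcp_rot: [0.997, 0.075, -0.002, -0.002]
contact_force: [-0.3, -0.1, -0.8]
opening: -0.002
finger_force: 0.0
```

```bash
python3 -c "
from h import *
legs((.398,-.315,.145,98.6))"
```

```text
now [ 0.3968 -0.314   0.2522] phi -81.4 t 52.2 q6 32 tilt [-0.003 -0.005]
-> (0.398, -0.315, 0.145, 98.6) shift mm [  1.    1.2 107.2] turn 0.0
```

send_rows(
  steps=[
    [0.001, 0.001, 0.04, 0, -1],
    [0.001, 0.001, 0.08, 0, -1],
    [0.001, 0.001, 0.1, 0, -1],
    [0.001, 0.001, 0.107, 0, -1],
    [0.001, 0.001, 0.107, 0, -1],
    [0.001, 0.001, 0.107, 0, -1],
  ],
)

```text
time: 52.8
eef_pos: [0.3998, -0.3172, 0.1496]
tcp_rot: [0.997, 0.075, 0.001, 0.001]
contact_force: [0.6, -0.3, 0.1]
opening: 0.002
finger_force: 0.0
```

send_rows(
  steps=[
    [0, 0, 0.006, 0, -1],
    [0, 0, 0.01, 0, -1],
    [0, 0, 0.014, 0, -1],
    [0, 0, 0.016, 0, -1],
    [0, 0, 0.018, 0, -1],
    [0, 0, 0.018, 0, -1],
  ],
)

```text
time: 53.4
eef_pos: [0.3991, -0.3169, 0.1303]
tcp_rot: [0.997, 0.075, 0.0, 0.0]
contact_force: [-0.3, 1.5, 4.0]
opening: -0.0
finger_force: 2.0
```

send_rows(
  steps=[
    [0, 0, 0.001, 0, -1],
    [0, 0, 0.002, 0, -1],
    [0, 0, 0.003, 0, -1],
    [0, 0, 0.003, 0, -1],
  ],
)

```text
time: 53.8
eef_pos: [0.3991, -0.317, 0.1289]
tcp_rot: [0.997, 0.075, -0.0, 0.0]
contact_force: [-2.6, 2.8, 12.2]
opening: -0.0
finger_force: 6.2
```

send_rows(
  steps=[
    [0, 0, -0.03, 0, -1],
    [0, 0, -0.08, 0, -1],
    [0, 0, -0.13, 0, -1],
    [0, 0, -0.15, 0, -1],
    [0.05, -0.03, -0.15, 0, -1],
    [0.1, -0.06, -0.15, 0, -1],
    [0.15, -0.1, -0.15, 0, -1],
    [0.18, -0.12, -0.15, 0, -1],
    [0.18, -0.12, -0.15, 0, -1],
    [0.18, -0.12, -0.15, 0, -1],
  ],
)

```text
time: 54.8
eef_pos: [0.5596, -0.1692, 0.2756]
tcp_rot: [0.997, 0.077, -0.001, -0.0]
contact_force: [1.2, -0.1, 0.1]
opening: -0.003
finger_force: 0.0
```

```bash
python3 -c "
from h import *
rackcaps('t12');s=snap('scene','s12');legs()
t=cv2.imread('pics/t12.png')
cv2.imwrite('pics/c12.png',cv2.hconcat([cv2.resize(t[150:310,140:480],(480,226)),cv2.resize(s[150:310,210:370],(226,226),interpolation=2)[:,:,::-1]]))"
```

```text
b (np.float64(210.74), np.float64(218.74), 61) [0.5612 0.1977 0.1143]
b (np.float64(189.54), np.float64(237.31), 65) [0.5128 0.2513 0.1146]
b (np.float64(208.64), np.float64(238.2), 66) [0.5107 0.2023 0.1147]
now [ 0.558  -0.1718  0.2762] phi -81.4 t 55.0 q6 54 tilt [-0.001 -0.   ]
```

View pics/c12.png

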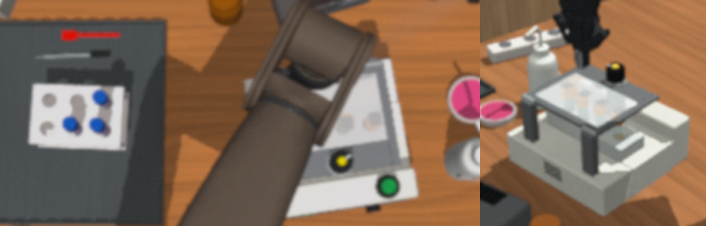

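The blue tubes stand in the rack, the cover is shut, the button was fully pressed (12 N) and the arm is clear. Handing in.

```bash
python3 -c "
from h import *
print(ctrl.sign_off())"
```

```text
the job is handed in; nothing more can be done
None
```

I finished the changeover and handed the job in at about 55 s on the robot clock, but sign-off returned no verdict: four orange samples are home in the shaker, three blue tubes are in the rack, the cover is shut, the knob slipped about 0.3 rad (read from the images), the start button was pressed to its stop, and nothing was seen disturbed.

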